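# Build up a nested calorimeter cell and switch on its heater

### The arm

A 6-joint arm with a two-finger parallel gripper is mounted at the origin on the work surface. World frame = base frame: x ahead of the robot, y to its left, z up, the work surface at z = 0. Lengths are in mm, angles in degrees, forces in N, time in s.
With the tool pointing down it reaches from about 300 to 850 mm from the base axis. Payload 4.2 kg.
Tool frame: the origin (TCP) lies at the very end of the fingers, on their centre line; the grasp point (between the pads) lies 19 mm behind it; z points along the fingers, y is the line along which they close (so a half turn about z gives the same grasp; the last joint's range is limited). The gripper opens to 91 mm and grips with 3 to 60 N. Pads are 32 mm wide; open, the fingers measure 118 mm over their backs; the gripper's body (76 mm by 178 mm) begins 60 mm behind the grasp point.
Start: joints at [-76.375, 18.312, 89.639, -0, 72.044, -1.146], TCP at [146.601, -556.014, 213.976] pointing down, gripper open.
Joint ranges: [-177.97, 177.97], [-48.28, 115.42], [12.27, 149.76], [-77.06, 257.06], [2.81, 150.46], [-146.56, 146.56]. Speed limits (degrees/s): [147.25, 147.25, 180, 180, 180, 180].

### API

Orientations are given as [roll, pitch, yaw] about the fixed x, y, z axes, in that order (R = Rz(yaw) Ry(pitch) Rx(roll)).
In Python, from workcell import env, grab_frame gives the robot as it stands. The module is installed in compiled form; this text tells all that it offers.
- The arm moves only by the tool move_arm, never from a script. Its argument "plan" is a list of rows, each an object of numbers: "tx", "ty", "tz": the shift along the tool's x, y, z in cm; "wx", "wy", "wz": the turn, a rotation vector about the tool's x, y, z in rad. In form: [{"tx": .., "ty": .., "tz": .., "wx": .., "wy": .., "wz": ..}, ...]. A call has 1 to 12 rows; each row shifts and turns the commanded pose from where the row before left it, along the tool's axes as they then stand; what a row does not reach is not made up. A row lasts 1/12 s, in which the tool goes at most 41.7 mm and 7.16 degrees, less where a joint would pass 70% of its speed; a pose out of reach is approached as far as the arm can. A call is refused whole if a number of a shift passes 4.17 or a number of a turn 0.125, either way. A call with a gripper value outside its range is refused whole. "gripper" is the finger opening in cm, from 0 to 9.12, set as the call begins (left out, the last holds). The fingers move at their own pace and stop on an object; "force" is the grip in N (left out, the last holds). Time passes only in rows, so rows that do not move let the fingers close. It gives the time, the measured TCP pose, the force, the opening and the grip force at its end, in the units of the state.
- env.state(): the state, without advancing time (a new reading comes with each control period).
- grab_frame(name): name is "scene" or "top"; returns a dict with "color" (480x640x3 uint8, red, green, blue), "vfov" (degrees; the focal length in pixels is half the picture's height over the tangent of half this angle, whatever the lens; pixels are square), "cx", "cy" (the principal point, pixels), "view" (4x4, takes a point from world to camera coordinates). Camera axes: x right, y up, looking along -z (the intrinsics and any distortion apply to the point x, -y, -z); pixel columns grow to the right and rows downward; lengths in mm; the calibration is good to about 2 mm. A picture is of the moment at which its call begins. There is no depth.
- env.job_done(): hands the job in; it is judged then, once.
The state is a dict: "time_s": time; "qpos": joint angles; "qvel": joint speeds; "effort": joint torques, N m; "ee_pos": TCP position; "ee_rot": TCP orientation; "force": force on the tool from outside, world axes, zero at the start; "torque": the same for the moment, N m; "gripper_width": finger opening in mm; "gripper_force": force on a finger pad.
Only numpy, scipy, OpenCV 4.12 (cv2) and the standard library are available. Lean on these libraries where they do the work, as an engineer would, in place of code of your own. Each camera call takes 0.05 s, during which the arm holds its last target. There are 200 camera calls.

### The job

Build up the calorimeter cell: stand the steel jacket upright and centred on the plate of the lab jack, nest the other cups that are there inside it in order of size, ending with the green sample tube, each standing upright and fully down in the next larger one, and put every brass slug that is in the tray into the tube. Only when all of that is in place, throw the red lever of the heater fully over, away from the robot, and leave it there with the cell still standing as built. Leave the other things on the bench and the nut in the tray where they are.

Things in the scene. Friction and masses are not known exactly. Their poses are not given: they have to be found in the camera images.
- jacket: the steel jacket, largest and lowest of the cups: open, straight-sided round cup, outer diameter 70 mm, bore 65 mm, 36 mm tall, floor 3 mm thick. Origin: centre of its underside, z up through its mouth. Stands upright on the bench at the start.
- cup_b: the copper cup, second in size (in some starts it is absent): open, straight-sided round cup, outer diameter 58 mm, bore 53 mm, 55 mm tall, floor 3 mm thick. Origin: centre of its underside, z up through its mouth. Stands upright on the bench at the start.
- cup_c: the blue cup, third in size (in some starts it is absent): open, straight-sided round cup, outer diameter 46 mm, bore 41 mm, 74 mm tall, floor 3 mm thick. Origin: centre of its underside, z up through its mouth. Stands upright on the bench at the start.
- tube: the green sample tube, narrowest and tallest of the cups: open, straight-sided round cup, outer diameter 33 mm, bore 28 mm, 93 mm tall, floor 3 mm thick. Origin: centre of its underside, z up through its mouth. Stands upright on the bench at the start. Nested, each cup's rim rises 22 mm or more above the next larger one's.
- jack_top (a point): centre of the top face of the lab jack's square aluminium plate, 90 x 90 mm, 50 mm above the bench; fixed; z up, x and y along the plate's edges
- tray: blue parts tray, fixed, 106 (x) x 214 (y) mm, walls 9 mm high and 4 mm thick, floor 4 mm thick; two rows of three compartments (dividers 8 mm high). Origin: centre of its underside
- switch_tip (a point): centre of the red ball (26 mm diameter) at the end of the heater's switch lever, 80 mm from its pivot, about 125 mm above the bench. At 0 the lever leans 0.5 rad towards the robot (heater -x), fully over it leans 0.5 rad away (heater +x)
- switch (a joint): the lever's angle, 0 (off, leaning to the robot) to 1.0 rad (on, leaning away); starts at 0 to 0.2; stays where it is left
- heater: grey heater control box with the lever on top, fixed, 120 x 110 x 35 mm; the lever swings along its x axis, pivot 57 mm above the bench, at x = +10 mm, y = 0. Origin: centre of its underside
- slug1: brass slug, solid cylinder, diameter 14 mm, 16 mm long, standing on end in a compartment of the tray; origin: centre of its underside, z along its axis (in some starts it is absent)
- slug2: brass slug, solid cylinder, diameter 14 mm, 16 mm long, standing on end in a compartment of the tray; origin: centre of its underside, z along its axis (in some starts it is absent)
- slug3: brass slug, solid cylinder, diameter 14 mm, 16 mm long, standing on end in a compartment of the tray; origin: centre of its underside, z along its axis (in some starts it is absent)
- slug4: brass slug, solid cylinder, diameter 14 mm, 16 mm long, standing on end in a compartment of the tray; origin: centre of its underside, z along its axis (in some starts it is absent)
- slug5: brass slug, solid cylinder, diameter 14 mm, 16 mm long, standing on end in a compartment of the tray; origin: centre of its underside, z along its axis (in some starts it is absent)
- nut: bystander: black six-sided nut, 22 mm across, 10 mm high, in one compartment of the tray; not to be loaded
- plug: bystander: small brass plug, 24 mm diameter, 16 mm high, on the bench among the cups; origin: centre of underside
- meter: bystander: white hand-held meter lying on the bench, 150 x 70 x 30 mm
- flange: bystander: steel flanged fitting, 70 mm diameter, 66 mm high, beyond the jack
- driver: bystander: screwdriver lying on the bench near the robot, on its right
- oil: bystander: small closed bottle, 50 mm diameter, 110 mm high, far right

How it is judged (in metres and radians):
On the way, in this order (a step that is already met when the one before it is completed fails the run):
1. all cups are nested in size order on the lab jack and all slugs are in the sample tube (horizontal distance between jacket and jack_top below 0.012 m and z of jacket in the frame of jack_top between -0.004 and 0.004 m and angle between jacket's own z axis and vertical below 0.06 rad and horizontal distance between each of cup_b, cup_c, tube and jacket below 0.02 m and z of cup_b in the frame of jacket below 0.0075 m and angle between each of cup_b, cup_c, tube's own z axis and vertical below 0.08 rad and z of cup_c in the frame of jacket below 0.0105 m and z of tube in the frame of jacket below 0.0135 m and horizontal distance between each of slug1, slug2, slug3, slug4, slug5 and tube below 0.0155 m and z of slug1 in the frame of tube between 0 and 0.088 m and z of slug2 in the frame of tube between 0 and 0.088 m and z of slug3 in the frame of tube between 0 and 0.088 m and z of slug4 in the frame of tube between 0 and 0.088 m and z of slug5 in the frame of tube between 0 and 0.088 m), for 0.3 s.
2. the lever is thrown fully over (value of joint switch above 0.85 rad), for 0.1 s.
At the end, for the whole second after the job is handed in: Jacket upright, within 12 mm of the plate's centre; every cup present upright on the floor of the next larger one; every slug present inside the tube; lever within 0.15 rad of fully over; all at rest; bystanders within 20 mm of their start (the nut 30 mm) (all of step 1 and linear speed of each of jacket, cup_b, cup_c, tube, slug1, slug2, slug3, slug4, slug5 below 0.02 m/s and distance of each of plug, meter, flange, driver, oil from where it was at the start of the episode below 0.02 m and distance of nut from where it was at the start of the episode below 0.03 m and value of joint switch above 0.85 rad); the robot touches nothing.
It fails at once if a bystander on the bench is knocked away (distance of any of plug, meter, flange, driver, oil from where it was at the start of the episode above 0.04 m).
Of cup_b, cup_c only 1 to 2 are there at a start; the rules pass over those that are not, and their reading is None.
Of slug1, slug2, slug3, slug4, slug5 only 3 to 5 are there at a start; the rules pass over those that are not, and their reading is None.
At some moment in a run one of cup_b, cup_c, slug1, slug2, slug3, slug4, slug5 may be knocked a few centimetres aside while the robot is not near it.
It also fails if it takes over 210 s, if anything falls off the work surface, if the arm or the gripper's body presses on something with over 40 N, if the wrist force passes 120 N, or if a joint passes its speed limit or range.

## Working session

There is one attempt and no reset: what is moved stays moved. The work goes in short steps, Python scripts to look and compute and a tool call to move; the robot and the scene stay as the last step left them, time stands still between calls to the robot, and variables do not carry over. Pictures are saved under pics/ and viewed, at most 16 in all, crops included, and the job is handed in when it is done.

Besides the shell and the picture viewer there is one more tool, called after ">>>" as name(argument=value, ...), one argument or row to a line, values as JSON. move_arm: Moves the arm, as the interface text tells. Its arguments: {"type":"object","properties":{"plan":{"type":"array","items":{"type":"object","properties":{"tx":{"type":"number"},"ty":{"type":"number"},"tz":{"type":"number"},"wx":{"type":"number"},"wy":{"type":"number"},"wz":{"type":"number"}}}},"gripper":{"type":"number"},"force":{"type":"number"}},"required":["plan"]}

```bash
mkdir -p pics; cat > h.py <<'E'
import numpy as np, cv2
from workcell import env, grab_frame
def cam(n):
    f=grab_frame(n); return f
def K(f):
    h,w=f["color"].shape[:2]; fl=h/2/np.tan(np.radians(f["vfov"])/2)
    return fl
def ray(f,u,v,z):
    fl=K(f); V=np.array(f["view"]); R=V[:3,:3]; t=V[:3,3]
    d=R.T@np.array([(u-f["cx"])/fl,-(v-f["cy"])/fl,-1]); c=-R.T@t
    return c+d*(z-c[2])/d[2]
def proj(f,p):
    fl=K(f); V=np.array(f["view"]); q=V[:3,:3]@np.array(p)+V[:3,3]
    return f["cx"]+fl*q[0]/-q[2], f["cy"]-fl*q[1]/-q[2]
E
python3 - <<'E'
from h import *
import pickle
for n in("scene","top"):
    f=cam(n); pickle.dump(f,open(n+".pkl","wb")); print({k:v for k,v in f.items() if k!="color"})
    cv2.imwrite(f"pics/{n}0.png",f["color"][:,:,::-1])
print(env.state())
E
```

```text
{'vfov': 57.15474047625627, 'cx': 318.1076144814121, 'cy': 239.62070454093856, 'view': array([[-8.62182065e-01,  5.06558539e-01,  6.36663022e-03,
         5.04371652e+02],
       [-2.87795678e-01, -5.00104436e-01,  8.16743045e-01,
         1.42249127e+01],
       [ 4.16912144e-01,  7.02348916e-01,  5.76966433e-01,
        -1.26878079e+03],
       [ 0.00000000e+00,  0.00000000e+00,  0.00000000e+00,
         1.00000000e+00]])}
{'vfov': 45.70390220363002, 'cx': 314.55552861661687, 'cy': 236.7531017799851, 'view': array([[ 4.04935176e-03, -9.99884857e-01, -1.46244966e-02,
        -6.79414402e+01],
       [ 9.92876355e-01,  2.27858884e-03,  1.19127460e-01,
        -5.45724540e+02],
       [-1.19080420e-01, -1.50027059e-02,  9.92771259e-01,
        -1.22486671e+03],
       [ 0.00000000e+00,  0.00000000e+00,  0.00000000e+00,
         1.00000000e+00]])}
{'time_s': 0.1, 'qpos': array([-7.63765202e+01,  1.83461649e+01,  8.96988468e+01, -5.11419482e-04,
        7.20471378e+01, -1.14571617e+00]), 'qvel': array([ 0.18925253, -0.06264967, -0.24819503, -0.0622253 ,  0.04273321,
        0.1113451 ]), 'effort': array([-2.67439955e-04, -4.13333845e+01, -2.32509398e+01,  7.28848251e-02,
        4.22255835e-02, -5.53639848e-05]), 'ee_pos': array([ 146.47201307, -555.54718824,  213.22641981]), 'ee_rot': array([-1.79907859e+02, -1.35637873e-03,  1.47693529e+01]), 'force': array([ 0.7918745 ,  0.16711021, -0.02174204]), 'torque': array([-0.02528559,  0.04309341, -0.02093573]), 'gripper_force': 0.0, 'gripper_width': 90.98439830339075}
```

View pics/scene0.png

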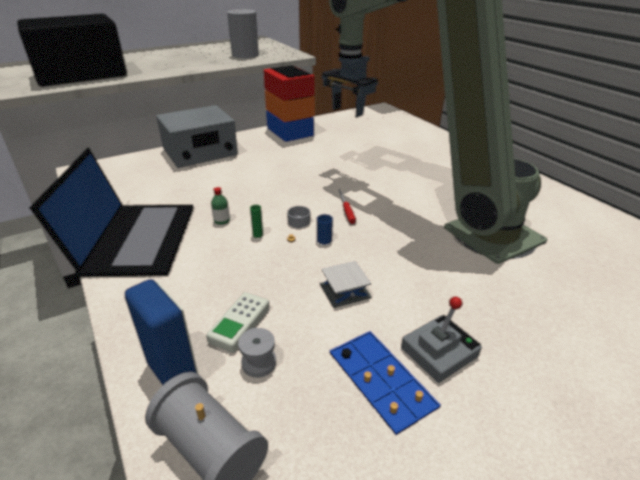

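View pics/top0.png

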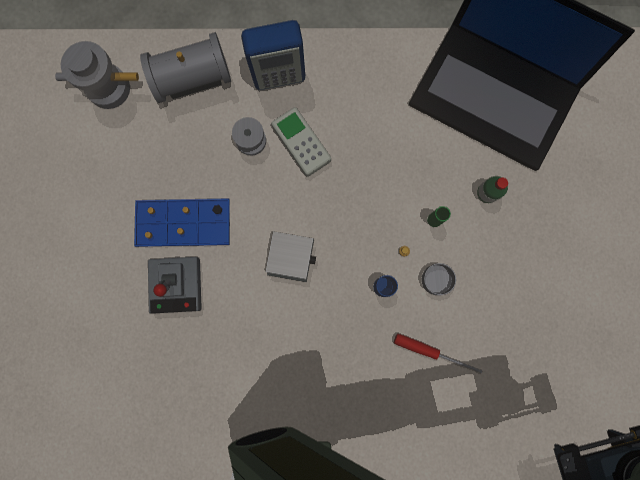

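The scene shows the jacket, blue cup, tube and 4 slugs, with no copper cup. In the top view: jacket about (437,279), blue cup (386,286), tube (439,217), jack (290,256), slugs (150,211), (185,210), (148,235), (180,231), nut (217,210). I'll enlarge two crops.

```bash
python3 - <<'E'
from h import *
a=cv2.imread("pics/top0.png")
cv2.imwrite("pics/c1.png",cv2.resize(a[190:310,360:520],None,fx=5,fy=5,interpolation=cv2.INTER_CUBIC))
cv2.imwrite("pics/c2.png",cv2.resize(a[190:320,125:325],None,fx=4,fy=4,interpolation=cv2.INTER_CUBIC))
E
```

```text
(no output)
```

View pics/c1.png

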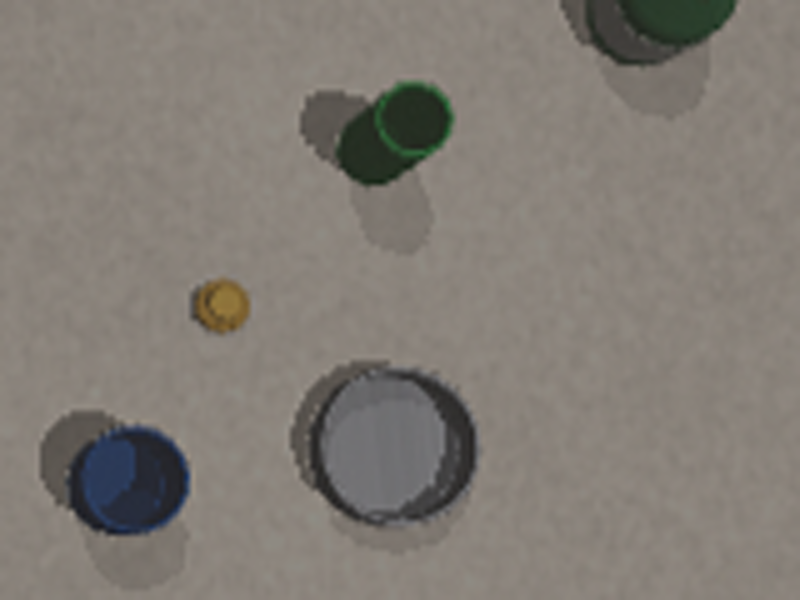

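View pics/c2.png

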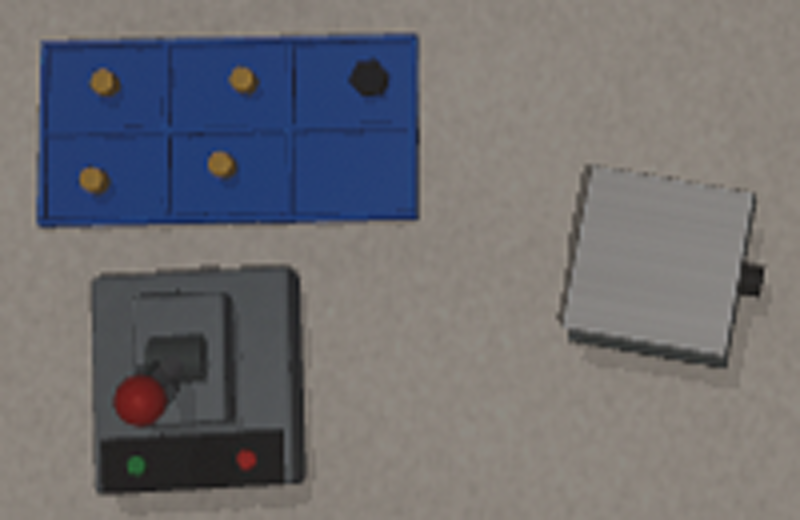

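Crop 1 gives rims at jacket (397,446), blue (136,480) and tube (414,119). Crop 2 gives slug tops at (100,81), (240,77), (91,178), (218,162), jack plate centre (660,261) and red ball (139,400).

```bash
python3 - <<'E'
from h import *
import pickle
f=pickle.load(open("top.pkl","rb")); s=pickle.load(open("scene.pkl","rb"))
c1=lambda u,v:(u/5+360,v/5+190); c2=lambda u,v:(u/4+125,v/4+190)
P={"jacket":(c1(397,446),36),"blue":(c1(136,480),74),"tube":(c1(414,119),93),"plug":(c1(225,304),16),
"s1":(c2(100,81),20),"s2":(c2(240,77),20),"s3":(c2(91,178),20),"s4":(c2(218,162),20),"nut":(c2(369,77),14),"jack":(c2(660,261),50),"ball":(c2(139,400),127),
"jTL":(c2(589,166),50),"jTR":(c2(755,194),50),"jBL":(c2(568,328),50),"jBR":(c2(726,355),50)
,"hTL":(c2(92,275),35),"hTR":(c2(296,266),35),"hBL":(c2(98,492),35)}
b=s["color"].copy()
for k,((u,v),z) in P.items():
    p=ray(f,u,v,z); q=proj(s,p); print(k,p.round(1),np.round(q,1)); cv2.drawMarker(b,(int(round(q[0])),int(round(q[1]))),(255,0,255),0,6,1)
b=b[180:440,180:500]
cv2.imwrite("pics/s1.png",cv2.resize(b,None,fx=2.3,fy=2.3,interpolation=cv2.INTER_CUBIC)[:,:,::-1])
E
```

```text
jacket [ 453.2 -338.1   36. ] [298.6 211.7]
blue [ 436.7 -220.4   74. ] [324.2 217.9]
tube [ 587.9 -336.6   93. ] [255.1 207. ]
plug [ 516.9 -267.3   16. ] [290.7 235.3]
s1 [606.6 304.6  20. ] [393.8 404.8]
s2 [609.  225.7  20. ] [367.  373.9]
s3 [551.6 307.6  20. ] [418.4 392.8]
s4 [560.8 236.5  20. ] [390.5 367.7]
nut [610.2 154.1  14. ] [345.8 351. ]
jack [503.3 -13.4  50. ] [345.2 274.8]
ball [425.3 245.4 127. ] [455.  305.9]
jTL [555.1  25.8  50. ] [335.5 291.9]
jTR [540.  -64.7  50. ] [320.7 267.9]
jBL [466.8  36.   50. ] [370.2 281.7]
jBR [452.5 -49.5  50. ] [354.4 260.1]
hTL [496.  300.2  35. ] [439.6 372.2]
hTR [501.3 187.8  35. ] [399.4 334.4]
hBL [377.6 292.3  35. ] [480.8 345.1]
```

View pics/s1.png

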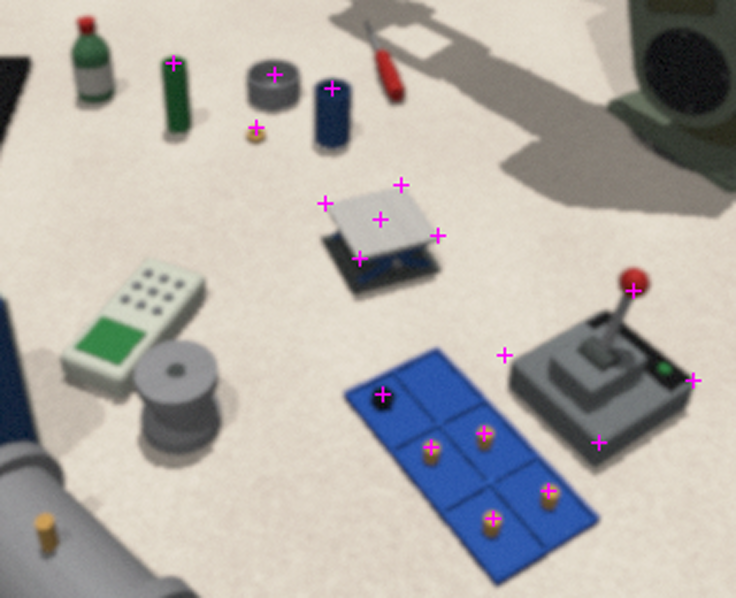

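>>> move_arm(
  plan=[
    {"wz": 0.0859},
    {"wz": 0.0859},
    {"wz": 0.0859},
    {"tx": 3.4,"ty": -2.4},
    {"tx": 3.4,"ty": -2.4},
    {"tx": 3.4,"ty": -2.4},
    {"tx": 3.4,"ty": -2.4},
    {"tx": 3.4,"ty": -2.4},
    {"tx": 3.4,"ty": -2.4},
    {"tx": 3.4,"ty": -2.4},
    {"tx": 3.4,"ty": -2.4},
    {"tx": 3.4,"ty": -2.4},
  ],
  gripper=9.12,
  force=20,
)

```text
schema error: expected keys tx, ty, tz, wx, wy, wz
```

>>> move_arm(
  plan=[
    {"tz": 3},
    {"tz": 3},
    {"tz": 3},
    {},
  ],
)

```text
schema error: expected keys tx, ty, tz, wx, wy, wz
```

>>> move_arm(
  plan=[
    {"tx": 0,"ty": 0,"tz": 0,"wx": 0,"wy": 0,"wz": 0.0859},
    {"tx": 0,"ty": 0,"tz": 0,"wx": 0,"wy": 0,"wz": 0.0859},
    {"tx": 0,"ty": 0,"tz": 0,"wx": 0,"wy": 0,"wz": 0.0859},
    {"tx": 3.4,"ty": -2.4,"tz": 0,"wx": 0,"wy": 0,"wz": 0},
    {"tx": 3.4,"ty": -2.4,"tz": 0,"wx": 0,"wy": 0,"wz": 0},
    {"tx": 3.4,"ty": -2.4,"tz": 0,"wx": 0,"wy": 0,"wz": 0},
    {"tx": 3.4,"ty": -2.4,"tz": 0,"wx": 0,"wy": 0,"wz": 0},
    {"tx": 3.4,"ty": -2.4,"tz": 0,"wx": 0,"wy": 0,"wz": 0},
    {"tx": 3.4,"ty": -2.4,"tz": 0,"wx": 0,"wy": 0,"wz": 0},
    {"tx": 3.4,"ty": -2.4,"tz": 0,"wx": 0,"wy": 0,"wz": 0},
    {"tx": 3.4,"ty": -2.4,"tz": 0,"wx": 0,"wy": 0,"wz": 0},
    {"tx": 3.4,"ty": -2.4,"tz": 0,"wx": 0,"wy": 0,"wz": 0},
  ],
  gripper=9.12,
  force=20,
)

```text
time_s: 1.1
ee_pos: [453.8, -338.3, 213.7]
ee_rot: [-180.0, 0.0, 0.0]
force: [0.1, -0.4, 0.2]
gripper_width: 91.1
gripper_force: 0.0
```

>>> move_arm(
  plan=[
    {"tx": 0,"ty": 0,"tz": 3,"wx": 0,"wy": 0,"wz": 0},
    {"tx": 0,"ty": 0,"tz": 3,"wx": 0,"wy": 0,"wz": 0},
    {"tx": 0,"ty": 0,"tz": 3,"wx": 0,"wy": 0,"wz": 0},
    {"tx": 0,"ty": 0,"tz": 0,"wx": 0,"wy": 0,"wz": 0},
    {"tx": 0,"ty": 0,"tz": 0,"wx": 0,"wy": 0,"wz": 0},
  ],
)

```text
time_s: 1.52
ee_pos: [451.7, -339.3, 122.7]
ee_rot: [-179.9, 0.2, 0.0]
force: [0.5, -0.2, -0.2]
gripper_width: 91.1
gripper_force: 0.0
```

>>> move_arm(
  plan=[
    {"tx": 0.1,"ty": -0.2,"tz": 2.8,"wx": 0,"wy": 0,"wz": 0},
    {"tx": 0,"ty": 0,"tz": 2.8,"wx": 0,"wy": 0,"wz": 0},
    {"tx": 0,"ty": 0,"tz": 2.4,"wx": 0,"wy": 0,"wz": 0},
    {"tx": 0,"ty": 0,"tz": 1.6,"wx": 0,"wy": 0,"wz": 0},
    {"tx": 0,"ty": 0,"tz": 1.0,"wx": 0,"wy": 0,"wz": 0},
    {"tx": 0,"ty": 0,"tz": 0.6,"wx": 0,"wy": 0,"wz": 0},
    {"tx": 0,"ty": 0,"tz": 0,"wx": 0,"wy": 0,"wz": 0},
    {"tx": 0,"ty": 0,"tz": 0,"wx": 0,"wy": 0,"wz": 0},
  ],
)

```text
time_s: 2.18
ee_pos: [454.5, -338.8, 13.2]
ee_rot: [179.9, -0.1, -0.0]
force: [1.9, 1.0, 0.5]
gripper_width: 91.3
gripper_force: 0.0
```

>>> move_arm(
  plan=[
    {"tx": 0,"ty": 0,"tz": 0,"wx": 0,"wy": 0,"wz": 0},
    {"tx": 0,"ty": 0,"tz": 0,"wx": 0,"wy": 0,"wz": 0},
    {"tx": 0,"ty": 0,"tz": 0,"wx": 0,"wy": 0,"wz": 0},
    {"tx": 0,"ty": 0,"tz": 0,"wx": 0,"wy": 0,"wz": 0},
    {"tx": 0,"ty": 0,"tz": 0,"wx": 0,"wy": 0,"wz": 0},
    {"tx": 0,"ty": 0,"tz": 0,"wx": 0,"wy": 0,"wz": 0},
  ],
  gripper=6,
  force=20,
)

```text
time_s: 2.68
ee_pos: [454.0, -338.4, 12.7]
ee_rot: [179.9, -0.1, 0.0]
force: [-1.2, 0.4, 5.3]
gripper_width: 69.5
gripper_force: 20.0
```

>>> move_arm(
  plan=[
    {"tx": 0,"ty": 0,"tz": -1.0,"wx": 0,"wy": 0,"wz": 0},
    {"tx": 0,"ty": 0,"tz": -3,"wx": 0,"wy": 0,"wz": 0},
    {"tx": 0,"ty": 0,"tz": -3,"wx": 0,"wy": 0,"wz": 0},
    {"tx": 0,"ty": 0,"tz": -3,"wx": 0,"wy": 0,"wz": 0},
    {"tx": 0,"ty": 0,"tz": -3,"wx": 0,"wy": 0,"wz": 0},
    {"tx": 0,"ty": 0,"tz": -1,"wx": 0,"wy": 0,"wz": 0},
    {"tx": 0.3,"ty": -1.0,"tz": 0,"wx": 0,"wy": 0,"wz": 0},
  ],
)

```text
time_s: 3.27
ee_pos: [457.7, -329.9, 154.6]
ee_rot: [179.7, -0.3, -0.1]
force: [1.1, -1.2, -2.5]
gripper_width: 69.0
gripper_force: 20.0
```

>>> move_arm(
  plan=[
    {"tx": 0.4,"ty": -2.8,"tz": 0,"wx": 0,"wy": 0,"wz": 0},
    {"tx": 0.4,"ty": -2.8,"tz": 0,"wx": 0,"wy": 0,"wz": 0},
    {"tx": 0.4,"ty": -2.8,"tz": 0,"wx": 0,"wy": 0,"wz": 0},
    {"tx": 0.4,"ty": -2.8,"tz": 0,"wx": 0,"wy": 0,"wz": 0},
    {"tx": 0.4,"ty": -2.8,"tz": 0,"wx": 0,"wy": 0,"wz": 0},
    {"tx": 0.4,"ty": -2.8,"tz": 0,"wx": 0,"wy": 0,"wz": 0},
    {"tx": 0.4,"ty": -2.8,"tz": 0,"wx": 0,"wy": 0,"wz": 0},
    {"tx": 0.4,"ty": -2.8,"tz": 0,"wx": 0,"wy": 0,"wz": 0},
    {"tx": 0.4,"ty": -2.8,"tz": 0,"wx": 0,"wy": 0,"wz": 0},
    {"tx": 0.4,"ty": -2.8,"tz": 0,"wx": 0,"wy": 0,"wz": 0},
    {"tx": 0.4,"ty": -2.5,"tz": 0,"wx": 0,"wy": 0,"wz": 0},
    {"tx": 0.2,"ty": -1.0,"tz": 0,"wx": 0,"wy": 0,"wz": 0},
  ],
)

```text
time_s: 4.27
ee_pos: [500.7, -9.4, 149.5]
ee_rot: [-179.9, 0.3, 0.1]
force: [0.4, 0.1, -3.1]
gripper_width: 69.6
gripper_force: 20.0
```

>>> move_arm(
  plan=[
    {"tx": 0,"ty": 0,"tz": 1.0,"wx": 0,"wy": 0,"wz": 0},
    {"tx": 0,"ty": 0,"tz": 2,"wx": 0,"wy": 0,"wz": 0},
    {"tx": 0,"ty": 0,"tz": 2,"wx": 0,"wy": 0,"wz": 0},
    {"tx": 0,"ty": 0,"tz": 2,"wx": 0,"wy": 0,"wz": 0},
    {"tx": 0,"ty": 0,"tz": 0.5,"wx": 0,"wy": 0,"wz": 0},
    {"tx": 0,"ty": 0,"tz": 0,"wx": 0,"wy": 0,"wz": 0},
    {"tx": 0,"ty": 0,"tz": 0,"wx": 0,"wy": 0,"wz": 0},
  ],
)

```text
time_s: 4.85
ee_pos: [502.3, -13.6, 76.5]
ee_rot: [180.0, 0.1, -0.0]
force: [0.9, -0.4, -3.2]
gripper_width: 69.3
gripper_force: 20.0
```

>>> move_arm(
  plan=[
    {"tx": 0.1,"ty": 0,"tz": 0.6,"wx": 0,"wy": 0,"wz": 0},
    {"tx": 0,"ty": 0,"tz": 0.4,"wx": 0,"wy": 0,"wz": 0},
    {"tx": 0,"ty": 0,"tz": 0.3,"wx": 0,"wy": 0,"wz": 0},
    {"tx": 0,"ty": 0,"tz": 0.05,"wx": 0,"wy": 0,"wz": 0},
    {"tx": 0,"ty": 0,"tz": 0,"wx": 0,"wy": 0,"wz": 0},
    {"tx": 0,"ty": 0,"tz": 0,"wx": 0,"wy": 0,"wz": 0},
  ],
)

```text
time_s: 5.35
ee_pos: [503.7, -13.0, 63.6]
ee_rot: [180.0, -0.0, 0.0]
force: [0.3, -0.8, -2.2]
gripper_width: 69.7
gripper_force: 20.0
```

>>> move_arm(
  plan=[
    {"tx": 0,"ty": 0,"tz": 0.1,"wx": 0,"wy": 0,"wz": 0},
    {"tx": 0,"ty": 0,"tz": 0.05,"wx": 0,"wy": 0,"wz": 0},
    {"tx": 0,"ty": 0,"tz": 0,"wx": 0,"wy": 0,"wz": 0},
    {"tx": 0,"ty": 0,"tz": 0,"wx": 0,"wy": 0,"wz": 0},
  ],
)

```text
time_s: 5.68
ee_pos: [503.9, -13.0, 62.7]
ee_rot: [180.0, -0.1, 0.0]
force: [-0.5, 0.5, 6.4]
gripper_width: 69.4
gripper_force: 20.0
```

>>> move_arm(
  plan=[
    {"tx": 0,"ty": 0,"tz": 0,"wx": 0,"wy": 0,"wz": 0},
    {"tx": 0,"ty": 0,"tz": 0,"wx": 0,"wy": 0,"wz": 0},
    {"tx": 0,"ty": 0,"tz": 0,"wx": 0,"wy": 0,"wz": 0},
    {"tx": 0,"ty": 0,"tz": 0,"wx": 0,"wy": 0,"wz": 0},
    {"tx": 0,"ty": 0,"tz": 0,"wx": 0,"wy": 0,"wz": 0},
  ],
  gripper=9.12,
)

```text
time_s: 6.1
ee_pos: [503.5, -13.0, 61.7]
ee_rot: [180.0, 0.0, 0.0]
force: [0.2, -0.4, -0.5]
gripper_width: 91.1
gripper_force: 0.0
```

>>> move_arm(
  plan=[
    {"tx": 0,"ty": 0,"tz": -1,"wx": 0,"wy": 0,"wz": 0},
    {"tx": 0,"ty": 0,"tz": -3,"wx": 0,"wy": 0,"wz": 0},
    {"tx": 0,"ty": 0,"tz": -3,"wx": 0,"wy": 0,"wz": 0},
    {"tx": 0,"ty": 1,"tz": -2,"wx": 0,"wy": 0,"wz": 0},
    {"tx": -0.6,"ty": 3,"tz": 0,"wx": 0,"wy": 0,"wz": 0},
    {"tx": -1,"ty": 3.5,"tz": 0,"wx": 0,"wy": 0,"wz": 0},
    {"tx": -1,"ty": 3.5,"tz": 0,"wx": 0,"wy": 0,"wz": 0},
    {"tx": -1,"ty": 3.5,"tz": 0,"wx": 0,"wy": 0,"wz": 0},
    {"tx": -1,"ty": 3.5,"tz": 0,"wx": 0,"wy": 0,"wz": 0},
    {"tx": -1.0,"ty": 1.7,"tz": 0,"wx": 0,"wy": 0,"wz": 0},
    {"tx": -1.0,"ty": 1,"tz": 0,"wx": 0,"wy": 0,"wz": 0},
    {"tx": 0,"ty": 0,"tz": 0,"wx": 0,"wy": 0,"wz": 0},
  ],
)

```text
time_s: 7.1
ee_pos: [436.0, -221.8, 152.5]
ee_rot: [180.0, 0.0, -0.2]
force: [-0.3, 0.8, -0.9]
gripper_width: 91.0
gripper_force: 0.0
```

```bash
python3 - <<'E'
from h import *
f=cam("top");a=f["color"][:,:,::-1]; s=cam("scene")["color"][:,:,::-1]
print(env.state()["ee_pos"])
cv2.imwrite("pics/t1.png",np.hstack([cv2.resize(a[190:310,130:450],None,fx=2.5,fy=2.5,interpolation=2)]))
E
```

```text
[ 437.65792855 -220.12957517  152.4957639 ]
```

View pics/t1.png

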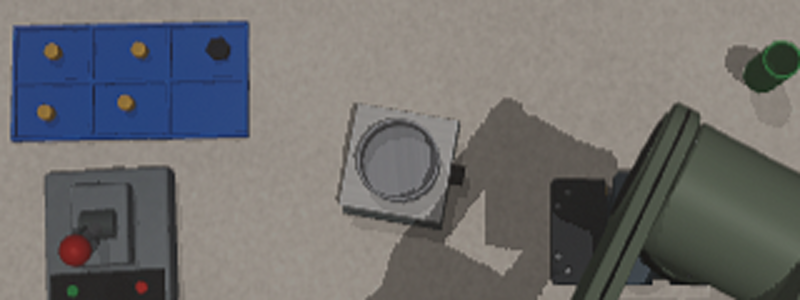

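The picture shows the jacket centred on the plate (rim about (397,160) in the crop) and the slugs unmoved. The arm hides the blue cup, so I'll check that in the scene view.

```bash
cat >> h.py <<'E'
def changed():
    import pickle
    for n in("scene",):
        a=pickle.load(open(n+".pkl","rb"))["color"]; b=cam(n)["color"]
        d=cv2.absdiff(a,b).max(2)
        for k,(u,v) in {"blue":(324,228),"tube":(256,220),"plug":(291,238),"s1":(394,408),"s2":(367,377),"s3":(418,396),"s4":(390,370),"nut":(346,353)}.items():
            print(k,int((d[v-8:v+9,u-6:u+7]>25).sum()),end="; ")
    print()
E
python3 -c "
from h import *
changed()"
```

```text
blue 0; tube 0; plug 17; s1 0; s2 0; s3 0; s4 0; nut 0;
```

>>> move_arm(
  plan=[
    {"tx": -0.1,"ty": 0,"tz": 2.5,"wx": 0,"wy": 0,"wz": 0},
    {"tx": 0,"ty": 0,"tz": 3,"wx": 0,"wy": 0,"wz": 0},
    {"tx": 0,"ty": 0,"tz": 3,"wx": 0,"wy": 0,"wz": 0},
    {"tx": 0,"ty": 0,"tz": 2,"wx": 0,"wy": 0,"wz": 0},
    {"tx": 0,"ty": 0,"tz": 0.9,"wx": 0,"wy": 0,"wz": 0},
    {"tx": 0,"ty": 0,"tz": 0,"wx": 0,"wy": 0,"wz": 0},
    {"tx": 0,"ty": 0,"tz": 0,"wx": 0,"wy": 0,"wz": 0},
  ],
)

```text
time_s: 7.83
ee_pos: [437.5, -219.7, 38.4]
ee_rot: [180.0, -0.0, 0.1]
force: [0.3, 0.1, 0.0]
gripper_width: 91.2
gripper_force: 0.0
```

>>> move_arm(
  plan=[
    {"tx": 0,"ty": 0,"tz": 0,"wx": 0,"wy": 0,"wz": 0},
    {"tx": 0,"ty": 0,"tz": 0,"wx": 0,"wy": 0,"wz": 0},
    {"tx": 0,"ty": 0,"tz": 0,"wx": 0,"wy": 0,"wz": 0},
    {"tx": 0,"ty": 0,"tz": 0,"wx": 0,"wy": 0,"wz": 0},
    {"tx": 0,"ty": 0,"tz": 0,"wx": 0,"wy": 0,"wz": 0},
    {"tx": 0,"ty": 0,"tz": 0,"wx": 0,"wy": 0,"wz": 0},
    {"tx": 0,"ty": 0,"tz": 0,"wx": 0,"wy": 0,"wz": 0},
  ],
  gripper=4,
  force=20,
)

```text
time_s: 8.42
ee_pos: [436.6, -220.1, 38.1]
ee_rot: [180.0, -0.0, 0.0]
force: [1.1, -0.3, 0.2]
gripper_width: 47.3
gripper_force: 0.0
```

>>> move_arm(
  plan=[
    {"tx": 0,"ty": 0,"tz": 0,"wx": 0,"wy": 0,"wz": 0},
    {"tx": 0,"ty": 0,"tz": 0,"wx": 0,"wy": 0,"wz": 0},
    {"tx": 0,"ty": 0,"tz": -1,"wx": 0,"wy": 0,"wz": 0},
    {"tx": 0,"ty": 0,"tz": -3,"wx": 0,"wy": 0,"wz": 0},
    {"tx": 0,"ty": 0,"tz": -3,"wx": 0,"wy": 0,"wz": 0},
    {"tx": 0,"ty": 0,"tz": -3,"wx": 0,"wy": 0,"wz": 0},
    {"tx": 0,"ty": 0,"tz": -2,"wx": 0,"wy": 0,"wz": 0},
  ],
)

```text
time_s: 9.0
ee_pos: [437.2, -220.3, 160.4]
ee_rot: [179.9, -0.1, 0.0]
force: [0.9, -0.6, -1.2]
gripper_width: 45.3
gripper_force: 20.0
```

>>> move_arm(
  plan=[
    {"tx": 0.6,"ty": -1.7,"tz": 0,"wx": 0,"wy": 0,"wz": 0},
    {"tx": 0.9,"ty": -2.8,"tz": 0,"wx": 0,"wy": 0,"wz": 0},
    {"tx": 0.9,"ty": -2.8,"tz": 0,"wx": 0,"wy": 0,"wz": 0},
    {"tx": 0.9,"ty": -2.8,"tz": 0,"wx": 0,"wy": 0,"wz": 0},
    {"tx": 0.9,"ty": -2.8,"tz": 0,"wx": 0,"wy": 0,"wz": 0},
    {"tx": 0.9,"ty": -2.8,"tz": 0,"wx": 0,"wy": 0,"wz": 0},
    {"tx": 0.9,"ty": -2.8,"tz": 0,"wx": 0,"wy": 0,"wz": 0},
    {"tx": 0.7,"ty": -2.2,"tz": 0,"wx": 0,"wy": 0,"wz": 0},
    {"tx": 0,"ty": 0,"tz": 0,"wx": 0,"wy": 0,"wz": 0},
    {"tx": 0,"ty": 0,"tz": 0,"wx": 0,"wy": 0,"wz": 0},
    {"tx": 0,"ty": 0,"tz": 0,"wx": 0,"wy": 0,"wz": 0},
  ],
)

```text
time_s: 9.92
ee_pos: [503.1, -13.3, 157.6]
ee_rot: [180.0, 0.1, 0.0]
force: [-0.3, -0.2, -0.6]
gripper_width: 45.2
gripper_force: 20.0
```

>>> move_arm(
  plan=[
    {"tx": 0,"ty": 0,"tz": 1.0,"wx": 0,"wy": 0,"wz": 0},
    {"tx": 0,"ty": 0,"tz": 2,"wx": 0,"wy": 0,"wz": 0},
    {"tx": 0,"ty": 0,"tz": 1.7,"wx": 0,"wy": 0,"wz": 0},
    {"tx": 0,"ty": 0,"tz": 0.8,"wx": 0,"wy": 0,"wz": 0},
    {"tx": 0,"ty": 0,"tz": 0.5,"wx": 0,"wy": 0,"wz": 0},
    {"tx": 0,"ty": 0,"tz": 0.3,"wx": 0,"wy": 0,"wz": 0},
    {"tx": 0,"ty": 0,"tz": 0.2,"wx": 0,"wy": 0,"wz": 0},
    {"tx": 0,"ty": 0,"tz": 0.1,"wx": 0,"wy": 0,"wz": 0},
    {"tx": 0,"ty": 0,"tz": 0,"wx": 0,"wy": 0,"wz": 0},
    {"tx": 0,"ty": 0,"tz": 0,"wx": 0,"wy": 0,"wz": 0},
  ],
)

```text
time_s: 10.75
ee_pos: [504.0, -13.0, 92.5]
ee_rot: [180.0, -0.1, 0.0]
force: [0.4, -0.5, -1.5]
gripper_width: 45.3
gripper_force: 20.0
```

>>> move_arm(
  plan=[
    {"tx": 0,"ty": 0,"tz": 0.1,"wx": 0,"wy": 0,"wz": 0},
    {"tx": 0,"ty": 0,"tz": 0,"wx": 0,"wy": 0,"wz": 0},
    {"tx": 0,"ty": 0,"tz": 0,"wx": 0,"wy": 0,"wz": 0},
  ],
)

```text
time_s: 11.0
ee_pos: [503.6, -12.9, 91.1]
ee_rot: [180.0, -0.0, 0.0]
force: [0.2, 0.2, -0.7]
gripper_width: 45.1
gripper_force: 20.0
```

>>> move_arm(
  plan=[
    {"tx": 0,"ty": 0,"tz": 0.05,"wx": 0,"wy": 0,"wz": 0},
    {"tx": 0,"ty": 0,"tz": 0,"wx": 0,"wy": 0,"wz": 0},
    {"tx": 0,"ty": 0,"tz": 0,"wx": 0,"wy": 0,"wz": 0},
    {"tx": 0,"ty": 0,"tz": 0,"wx": 0,"wy": 0,"wz": 0},
    {"tx": 0,"ty": 0,"tz": -1,"wx": 0,"wy": 0,"wz": 0},
    {"tx": 0,"ty": 0,"tz": -3,"wx": 0,"wy": 0,"wz": 0},
    {"tx": 0,"ty": 0,"tz": -3,"wx": 0,"wy": 0,"wz": 0},
    {"tx": 0,"ty": 0,"tz": -3,"wx": 0,"wy": 0,"wz": 0},
    {"tx": 0.4,"ty": 1.4,"tz": 0,"wx": 0,"wy": 0,"wz": 0},
  ],
  gripper=6.5,
)

```text
time_s: 11.75
ee_pos: [510.7, -25.9, 197.4]
ee_rot: [-180.0, -0.7, 0.1]
force: [1.6, 0.5, 0.2]
gripper_width: 65.2
gripper_force: 0.0
```

>>> move_arm(
  plan=[
    {"tx": 0.8,"ty": 3,"tz": 0,"wx": 0,"wy": 0,"wz": 0},
    {"tx": 0.8,"ty": 3,"tz": 0,"wx": 0,"wy": 0,"wz": 0},
    {"tx": 0.8,"ty": 3,"tz": 0,"wx": 0,"wy": 0,"wz": 0},
    {"tx": 0.8,"ty": 3,"tz": 0,"wx": 0,"wy": 0,"wz": 0},
    {"tx": 0.8,"ty": 3,"tz": 0,"wx": 0,"wy": 0,"wz": 0},
    {"tx": 0.8,"ty": 3,"tz": 0,"wx": 0,"wy": 0,"wz": 0},
    {"tx": 0.8,"ty": 3,"tz": 0,"wx": 0,"wy": 0,"wz": 0},
    {"tx": 0.8,"ty": 3,"tz": 0,"wx": 0,"wy": 0,"wz": 0},
    {"tx": 0.8,"ty": 3,"tz": 0,"wx": 0,"wy": 0,"wz": 0},
    {"tx": 0.8,"ty": 3,"tz": 0,"wx": 0,"wy": 0,"wz": 0},
    {"tx": 0,"ty": 1,"tz": 0,"wx": 0,"wy": 0,"wz": 0},
    {"tx": 0,"ty": 0,"tz": 0,"wx": 0,"wy": 0,"wz": 0},
  ],
)

```text
time_s: 12.75
ee_pos: [587.4, -339.4, 190.4]
ee_rot: [180.0, 0.0, -0.2]
force: [-0.9, -0.7, 0.2]
gripper_width: 64.7
gripper_force: 0.0
```

```bash
python3 - <<'E'
from h import *
f=cam("top");a=f["color"][:,:,::-1]; s=cam("scene")["color"][:,:,::-1]
print(env.state()["ee_pos"])
A=cv2.resize(a[190:310,230:390],None,fx=4,fy=4,interpolation=2)[:, :400]
B=cv2.resize(s[150:350,220:420],None,fx=2.4,fy=2.4,interpolation=2)[:480,:400]
cv2.imwrite("pics/t2.png",np.hstack([A,B]))
changed()
E
```

```text
[ 587.16875014 -336.22993586  190.6126936 ]
blue 221; tube 0; plug 1; s1 0; s2 0; s3 0; s4 0; nut 0;
```

View pics/t2.png

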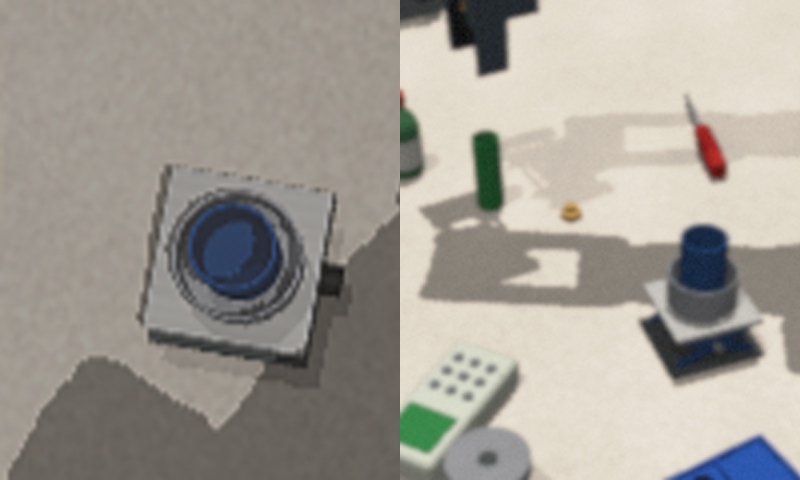

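Blue cup stands upright in the jacket (rim (235,250) in the left crop). Next, grasp the tube.

>>> move_arm(
  plan=[
    {"tx": 0.05,"ty": 0,"tz": 2.5,"wx": 0,"wy": 0,"wz": 0},
    {"tx": 0,"ty": 0,"tz": 3,"wx": 0,"wy": 0,"wz": 0},
    {"tx": 0,"ty": 0,"tz": 3,"wx": 0,"wy": 0,"wz": 0},
    {"tx": 0,"ty": 0,"tz": 2,"wx": 0,"wy": 0,"wz": 0},
    {"tx": 0,"ty": 0,"tz": 1.2,"wx": 0,"wy": 0,"wz": 0},
    {"tx": 0,"ty": 0,"tz": 0,"wx": 0,"wy": 0,"wz": 0},
    {"tx": 0,"ty": 0,"tz": 0,"wx": 0,"wy": 0,"wz": 0},
  ],
)

```text
time_s: 13.48
ee_pos: [588.4, -336.1, 74.1]
ee_rot: [180.0, -0.0, 0.1]
force: [0.5, -1.0, 0.5]
gripper_width: 65.0
gripper_force: 0.0
```

>>> move_arm(
  plan=[
    {"tx": 0,"ty": 0,"tz": 0,"wx": 0,"wy": 0,"wz": 0},
    {"tx": 0,"ty": 0,"tz": 0,"wx": 0,"wy": 0,"wz": 0},
    {"tx": 0,"ty": 0,"tz": 0,"wx": 0,"wy": 0,"wz": 0},
    {"tx": 0,"ty": 0,"tz": 0,"wx": 0,"wy": 0,"wz": 0},
    {"tx": 0,"ty": 0,"tz": 0,"wx": 0,"wy": 0,"wz": 0},
    {"tx": 0,"ty": 0,"tz": 0,"wx": 0,"wy": 0,"wz": 0},
    {"tx": 0,"ty": 0,"tz": 0,"wx": 0,"wy": 0,"wz": 0},
    {"tx": 0,"ty": 0,"tz": 0,"wx": 0,"wy": 0,"wz": 0},
  ],
  gripper=2.5,
  force=20,
)

```text
time_s: 14.15
ee_pos: [588.3, -337.1, 74.0]
ee_rot: [180.0, -0.0, 0.0]
force: [-0.2, 1.7, 4.2]
gripper_width: 31.8
gripper_force: 20.0
```

```bash
python3 - <<'E'
from h import *
import pickle
f=pickle.load(open("top.pkl","rb"))
print(ray(f,235/4+230,250/4+190,127),ray(f,236/4+230,256/4+190,86))
E
```

```text
[502.17804878 -15.27813718 127.        ] [502.7753918  -13.35336224  86.        ]
```

>>> move_arm(
  plan=[
    {"tx": 0,"ty": 0,"tz": -0.6,"wx": 0,"wy": 0,"wz": 0},
    {"tx": 0,"ty": 0,"tz": -3,"wx": 0,"wy": 0,"wz": 0},
    {"tx": 0,"ty": 0,"tz": -3,"wx": 0,"wy": 0,"wz": 0},
    {"tx": 0,"ty": 0,"tz": -3,"wx": 0,"wy": 0,"wz": 0},
    {"tx": 0,"ty": 0,"tz": -3,"wx": 0,"wy": 0,"wz": 0},
    {"tx": 0,"ty": 0,"tz": -2,"wx": 0,"wy": 0,"wz": 0},
    {"tx": 0,"ty": -1,"tz": 0,"wx": 0,"wy": 0,"wz": 0},
    {"tx": -0.5,"ty": -2,"tz": 0,"wx": 0,"wy": 0,"wz": 0},
  ],
)

```text
time_s: 14.82
ee_pos: [583.8, -308.4, 219.9]
ee_rot: [179.9, -0.1, -0.1]
force: [1.0, -0.1, -1.6]
gripper_width: 32.2
gripper_force: 20.0
```

>>> move_arm(
  plan=[
    {"tx": -0.8,"ty": -3,"tz": 0,"wx": 0,"wy": 0,"wz": 0},
    {"tx": -0.8,"ty": -3,"tz": 0,"wx": 0,"wy": 0,"wz": 0},
    {"tx": -0.8,"ty": -3,"tz": 0,"wx": 0,"wy": 0,"wz": 0},
    {"tx": -0.8,"ty": -3,"tz": 0,"wx": 0,"wy": 0,"wz": 0},
    {"tx": -0.8,"ty": -3,"tz": 0,"wx": 0,"wy": 0,"wz": 0},
    {"tx": -0.8,"ty": -3,"tz": 0,"wx": 0,"wy": 0,"wz": 0},
    {"tx": -0.8,"ty": -3,"tz": 0,"wx": 0,"wy": 0,"wz": 0},
    {"tx": -0.8,"ty": -3,"tz": 0,"wx": 0,"wy": 0,"wz": 0},
    {"tx": -0.8,"ty": -3,"tz": 0,"wx": 0,"wy": 0,"wz": 0},
    {"tx": -0.8,"ty": -2.3,"tz": 0,"wx": 0,"wy": 0,"wz": 0},
    {"tx": 0,"ty": 0,"tz": 0,"wx": 0,"wy": 0,"wz": 0},
  ],
)

```text
time_s: 15.73
ee_pos: [500.1, -10.0, 218.1]
ee_rot: [-179.9, 0.2, 0.2]
force: [-0.3, -0.4, -1.4]
gripper_width: 31.9
gripper_force: 20.0
```

>>> move_arm(
  plan=[
    {"tx": 0,"ty": 0,"tz": 0,"wx": 0,"wy": 0,"wz": 0},
    {"tx": 0,"ty": 0,"tz": 0,"wx": 0,"wy": 0,"wz": 0},
    {"tx": 0,"ty": 0,"tz": 0,"wx": 0,"wy": 0,"wz": 0},
    {"tx": 0,"ty": 0,"tz": 0,"wx": 0,"wy": 0,"wz": 0},
  ],
)

```text
time_s: 16.07
ee_pos: [503.2, -14.8, 219.0]
ee_rot: [180.0, 0.0, -0.1]
force: [0.1, 0.2, -1.3]
gripper_width: 31.9
gripper_force: 20.0
```

```bash
python3 - <<'E'
from h import *
s=cam("scene")["color"][:,:,::-1]
print(env.state()["ee_pos"])
cv2.imwrite("pics/t3.png",cv2.resize(s[170:320,280:420],None,fx=4,fy=4,interpolation=2))
E
```

```text
[503.21678188 -14.81669243 219.10707798]
```

View pics/t3.png

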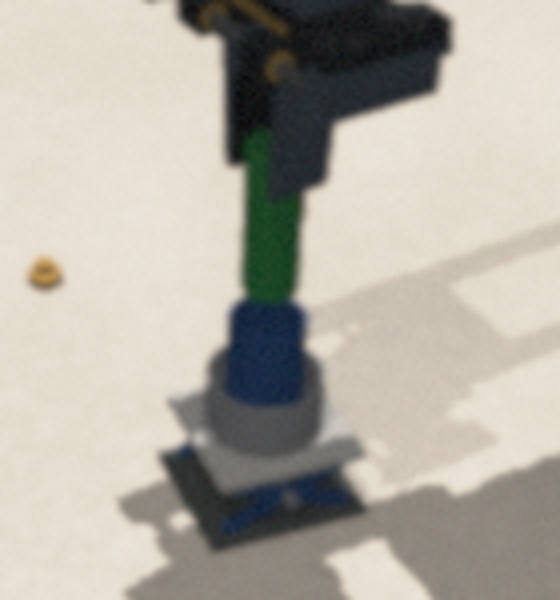

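The tube (u≈270) is lined up over the blue cup (u≈267), so I'll lower it.

>>> move_arm(
  plan=[
    {"tx": -0.05,"ty": -0.05,"tz": 0.8,"wx": 0,"wy": 0,"wz": 0},
    {"tx": 0,"ty": 0,"tz": 0.6,"wx": 0,"wy": 0,"wz": 0},
    {"tx": 0,"ty": 0,"tz": 0.4,"wx": 0,"wy": 0,"wz": 0},
    {"tx": 0,"ty": 0,"tz": 0.3,"wx": 0,"wy": 0,"wz": 0},
    {"tx": 0,"ty": 0,"tz": 0.3,"wx": 0,"wy": 0,"wz": 0},
    {"tx": 0,"ty": 0,"tz": 0,"wx": 0,"wy": 0,"wz": 0},
  ],
)

```text
time_s: 16.62
ee_pos: [502.2, -13.5, 194.7]
ee_rot: [180.0, 0.1, 0.0]
force: [-0.0, 0.7, -1.0]
gripper_width: 32.0
gripper_force: 20.0
```

>>> move_arm(
  plan=[
    {"tx": 0.05,"ty": 0,"tz": 1,"wx": 0,"wy": 0,"wz": 0},
    {"tx": 0,"ty": 0,"tz": 1.3,"wx": 0,"wy": 0,"wz": 0},
    {"tx": 0,"ty": 0,"tz": 1.3,"wx": 0,"wy": 0,"wz": 0},
    {"tx": 0,"ty": 0,"tz": 1.0,"wx": 0,"wy": 0,"wz": 0},
    {"tx": 0,"ty": 0,"tz": 0.8,"wx": 0,"wy": 0,"wz": 0},
    {"tx": 0,"ty": 0,"tz": 0.5,"wx": 0,"wy": 0,"wz": 0},
    {"tx": 0,"ty": 0,"tz": 0.3,"wx": 0,"wy": 0,"wz": 0},
    {"tx": 0,"ty": 0,"tz": 0,"wx": 0,"wy": 0,"wz": 0},
    {"tx": 0,"ty": 0,"tz": 0,"wx": 0,"wy": 0,"wz": 0},
  ],
)

```text
time_s: 17.37
ee_pos: [503.4, -13.5, 133.7]
ee_rot: [180.0, -0.0, 0.0]
force: [-0.5, -0.0, -1.0]
gripper_width: 32.1
gripper_force: 20.0
```

>>> move_arm(
  plan=[
    {"tx": 0,"ty": 0,"tz": 0.2,"wx": 0,"wy": 0,"wz": 0},
    {"tx": 0,"ty": 0,"tz": 0.15,"wx": 0,"wy": 0,"wz": 0},
    {"tx": 0,"ty": 0,"tz": 0.05,"wx": 0,"wy": 0,"wz": 0},
    {"tx": 0,"ty": 0,"tz": 0,"wx": 0,"wy": 0,"wz": 0},
    {"tx": 0,"ty": 0,"tz": 0,"wx": 0,"wy": 0,"wz": 0},
  ],
)

```text
time_s: 17.78
ee_pos: [503.5, -13.5, 130.0]
ee_rot: [180.0, -0.1, 0.0]
force: [-0.9, -0.4, 2.6]
gripper_width: 32.0
gripper_force: 20.0
```

>>> move_arm(
  plan=[
    {"tx": 0,"ty": 0,"tz": 0,"wx": 0,"wy": 0,"wz": 0},
    {"tx": 0,"ty": 0,"tz": 0,"wx": 0,"wy": 0,"wz": 0},
    {"tx": 0,"ty": 0,"tz": 0,"wx": 0,"wy": 0,"wz": 0},
    {"tx": 0,"ty": 0,"tz": 0,"wx": 0,"wy": 0,"wz": 0},
    {"tx": 0,"ty": 0,"tz": -0.7,"wx": 0,"wy": 0,"wz": 0},
    {"tx": 0,"ty": 0,"tz": -2,"wx": 0,"wy": 0,"wz": 0},
    {"tx": 0,"ty": 0,"tz": -3,"wx": 0,"wy": 0,"wz": 0},
    {"tx": 0,"ty": 0,"tz": -2,"wx": 0,"wy": 0,"wz": 0},
  ],
  gripper=6,
)

```text
time_s: 18.45
ee_pos: [503.6, -13.5, 208.8]
ee_rot: [180.0, -0.1, 0.0]
force: [1.6, -0.0, 0.4]
gripper_width: 60.0
gripper_force: 0.0
```

>>> move_arm(
  plan=[
    {"tx": 0.6,"ty": -2,"tz": 0,"wx": 0,"wy": 0,"wz": 0},
    {"tx": 0.6,"ty": -3,"tz": 0,"wx": 0,"wy": 0,"wz": 0},
    {"tx": 0.6,"ty": -3,"tz": 0,"wx": 0,"wy": 0,"wz": 0},
    {"tx": 0.6,"ty": -3,"tz": 0,"wx": 0,"wy": 0,"wz": 0},
    {"tx": 0.6,"ty": -3,"tz": 0,"wx": 0,"wy": 0,"wz": 0},
    {"tx": 0.6,"ty": -3,"tz": 0,"wx": 0,"wy": 0,"wz": 0},
    {"tx": 0.6,"ty": -3,"tz": 0,"wx": 0,"wy": 0,"wz": 0},
    {"tx": 0.6,"ty": -2.5,"tz": 0,"wx": 0,"wy": 0,"wz": 0},
    {"tx": 0.6,"ty": -1.5,"tz": 0,"wx": 0,"wy": 0,"wz": 0},
    {"tx": 0.4,"ty": -1,"tz": 0,"wx": 0,"wy": 0,"wz": 0},
    {"tx": 0,"ty": 0,"tz": 0,"wx": 0,"wy": 0,"wz": 0},
    {"tx": 0,"ty": 0,"tz": 0,"wx": 0,"wy": 0,"wz": 0},
  ],
  gripper=4,
)

```text
time_s: 19.45
ee_pos: [560.9, 236.2, 206.3]
ee_rot: [179.9, 0.0, 0.0]
force: [0.3, -0.6, 0.3]
gripper_width: 40.0
gripper_force: 0.0
```

```bash
python3 - <<'E'
from h import *
f=cam("top");a=f["color"][:,:,::-1]; s=cam("scene")["color"][:,:,::-1]
print(env.state()["ee_pos"])
A=cv2.resize(a[200:320,240:340],None,fx=4,fy=4,interpolation=2)
B=cv2.resize(s[190:350,280:413],None,fx=3,fy=3,interpolation=2)[:480,:400]
cv2.imwrite("pics/t4.png",np.hstack([A,B[:480,:399]]))
changed()
E
```

```text
[560.73031504 235.36073037 206.50932718]
blue 221; tube 221; plug 8; s1 181; s2 146; s3 11; s4 95; nut 0;
```

View pics/t4.png

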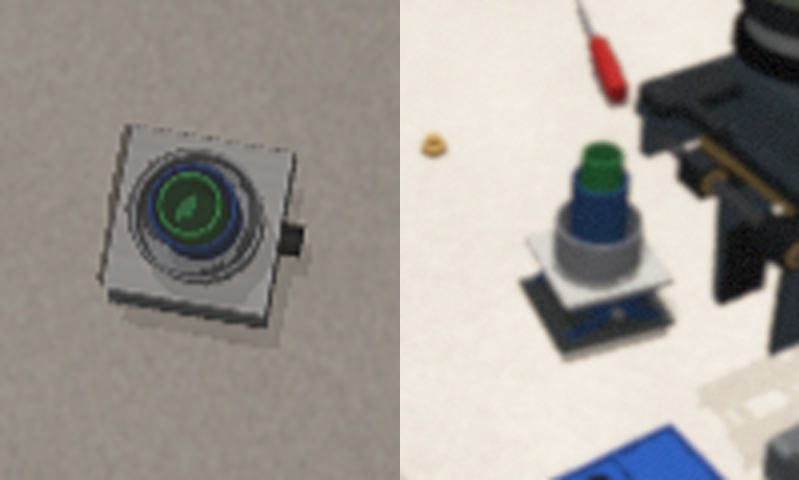

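Tube is fully nested and upright (left crop (188,205)). First slug next (s4).

>>> move_arm(
  plan=[
    {"tx": 0,"ty": -0.1,"tz": 2.5,"wx": 0,"wy": 0,"wz": 0},
    {"tx": 0,"ty": 0,"tz": 3,"wx": 0,"wy": 0,"wz": 0},
    {"tx": 0,"ty": 0,"tz": 3,"wx": 0,"wy": 0,"wz": 0},
    {"tx": 0,"ty": 0,"tz": 3,"wx": 0,"wy": 0,"wz": 0},
    {"tx": 0,"ty": 0,"tz": 3,"wx": 0,"wy": 0,"wz": 0},
    {"tx": 0,"ty": 0,"tz": 2.5,"wx": 0,"wy": 0,"wz": 0},
    {"tx": 0,"ty": 0,"tz": 1.5,"wx": 0,"wy": 0,"wz": 0},
    {"tx": 0,"ty": 0,"tz": 0.8,"wx": 0,"wy": 0,"wz": 0},
    {"tx": 0,"ty": 0,"tz": 0.2,"wx": 0,"wy": 0,"wz": 0},
    {"tx": 0,"ty": 0,"tz": 0,"wx": 0,"wy": 0,"wz": 0},
    {"tx": 0,"ty": 0,"tz": 0,"wx": 0,"wy": 0,"wz": 0},
  ],
)

```text
time_s: 20.52
ee_pos: [562.0, 237.6, 12.8]
ee_rot: [-180.0, -0.1, -0.0]
force: [0.1, 0.3, 0.8]
gripper_width: 39.6
gripper_force: 0.0
```

>>> move_arm(
  plan=[
    {"tx": 0,"ty": 0,"tz": 0,"wx": 0,"wy": 0,"wz": 0},
    {"tx": 0,"ty": 0,"tz": 0,"wx": 0,"wy": 0,"wz": 0},
    {"tx": 0,"ty": 0,"tz": 0,"wx": 0,"wy": 0,"wz": 0},
    {"tx": 0,"ty": 0,"tz": 0,"wx": 0,"wy": 0,"wz": 0},
    {"tx": 0,"ty": 0,"tz": 0,"wx": 0,"wy": 0,"wz": 0},
    {"tx": 0,"ty": 0,"tz": 0,"wx": 0,"wy": 0,"wz": 0},
    {"tx": 0,"ty": 0,"tz": 0,"wx": 0,"wy": 0,"wz": 0},
    {"tx": 0,"ty": 0,"tz": 0,"wx": 0,"wy": 0,"wz": 0},
  ],
  gripper=0.8,
  force=15,
)

```text
time_s: 21.18
ee_pos: [561.3, 237.6, 11.8]
ee_rot: [-180.0, -0.0, 0.0]
force: [-0.5, -0.9, 4.6]
gripper_width: 13.0
gripper_force: 15.0
```

>>> move_arm(
  plan=[
    {"tx": 0,"ty": 0,"tz": -1,"wx": 0,"wy": 0,"wz": 0},
    {"tx": 0,"ty": 0,"tz": -3,"wx": 0,"wy": 0,"wz": 0},
    {"tx": 0,"ty": 0,"tz": -3,"wx": 0,"wy": 0,"wz": 0},
    {"tx": 0,"ty": 0,"tz": -3,"wx": 0,"wy": 0,"wz": 0},
    {"tx": 0,"ty": 0,"tz": -3,"wx": 0,"wy": 0,"wz": 0},
    {"tx": 0,"ty": 0,"tz": -3,"wx": 0,"wy": 0,"wz": 0},
    {"tx": 0,"ty": 0,"tz": -2,"wx": 0,"wy": 0,"wz": 0},
    {"tx": -0.4,"ty": 1.6,"tz": 0,"wx": 0,"wy": 0,"wz": 0},
  ],
)

```text
time_s: 21.85
ee_pos: [560.1, 224.3, 197.0]
ee_rot: [-179.7, -0.6, 0.1]
force: [0.1, 0.1, 0.9]
gripper_width: 12.9
gripper_force: 15.0
```

>>> move_arm(
  plan=[
    {"tx": -0.6,"ty": 2.8,"tz": 0,"wx": 0,"wy": 0,"wz": 0},
    {"tx": -0.6,"ty": 2.8,"tz": 0,"wx": 0,"wy": 0,"wz": 0},
    {"tx": -0.6,"ty": 2.8,"tz": 0,"wx": 0,"wy": 0,"wz": 0},
    {"tx": -0.6,"ty": 2.8,"tz": 0,"wx": 0,"wy": 0,"wz": 0},
    {"tx": -0.6,"ty": 2.8,"tz": 0,"wx": 0,"wy": 0,"wz": 0},
    {"tx": -0.6,"ty": 2.8,"tz": 0,"wx": 0,"wy": 0,"wz": 0},
    {"tx": -0.6,"ty": 2.8,"tz": 0,"wx": 0,"wy": 0,"wz": 0},
    {"tx": -0.6,"ty": 2.4,"tz": 0,"wx": 0,"wy": 0,"wz": 0},
    {"tx": -0.6,"ty": 1.5,"tz": 0,"wx": 0,"wy": 0,"wz": 0},
    {"tx": 0,"ty": 0,"tz": 0,"wx": 0,"wy": 0,"wz": 0},
    {"tx": 0,"ty": 0,"tz": 0,"wx": 0,"wy": 0,"wz": 0},
    {"tx": 0,"ty": 0,"tz": 0,"wx": 0,"wy": 0,"wz": 0},
  ],
)

```text
time_s: 22.85
ee_pos: [502.8, -13.2, 191.1]
ee_rot: [-180.0, 0.0, -0.0]
force: [-0.9, -0.3, 0.7]
gripper_width: 12.7
gripper_force: 15.0
```

>>> move_arm(
  plan=[
    {"tx": 0,"ty": 0,"tz": 1,"wx": 0,"wy": 0,"wz": 0},
    {"tx": 0,"ty": 0,"tz": 0.8,"wx": 0,"wy": 0,"wz": 0},
    {"tx": 0,"ty": 0,"tz": 0.4,"wx": 0,"wy": 0,"wz": 0},
    {"tx": 0,"ty": 0,"tz": 0,"wx": 0,"wy": 0,"wz": 0},
    {"tx": 0,"ty": 0,"tz": 0,"wx": 0,"wy": 0,"wz": 0},
    {"tx": 0,"ty": 0,"tz": 0,"wx": 0,"wy": 0,"wz": 0},
  ],
)

```text
time_s: 23.35
ee_pos: [503.3, -13.3, 169.4]
ee_rot: [180.0, -0.0, 0.0]
force: [0.2, 0.3, 0.1]
gripper_width: 12.7
gripper_force: 15.0
```

>>> move_arm(
  plan=[
    {"tx": 0,"ty": 0,"tz": 0.7,"wx": 0,"wy": 0,"wz": 0},
    {"tx": 0,"ty": 0,"tz": 0.5,"wx": 0,"wy": 0,"wz": 0},
    {"tx": 0,"ty": 0,"tz": 0.2,"wx": 0,"wy": 0,"wz": 0},
    {"tx": 0,"ty": 0,"tz": 0,"wx": 0,"wy": 0,"wz": 0},
    {"tx": 0,"ty": 0,"tz": 0,"wx": 0,"wy": 0,"wz": 0},
  ],
)

```text
time_s: 23.77
ee_pos: [503.0, -13.5, 155.2]
ee_rot: [180.0, 0.0, 0.0]
force: [0.3, 0.9, -0.6]
gripper_width: 12.8
gripper_force: 15.0
```

>>> move_arm(
  plan=[
    {"tx": 0,"ty": 0,"tz": 0,"wx": 0,"wy": 0,"wz": 0},
    {"tx": 0,"ty": 0,"tz": 0,"wx": 0,"wy": 0,"wz": 0},
    {"tx": 0,"ty": 0,"tz": 0,"wx": 0,"wy": 0,"wz": 0},
    {"tx": 0,"ty": 0,"tz": 0,"wx": 0,"wy": 0,"wz": 0},
    {"tx": 0,"ty": 0,"tz": -1.5,"wx": 0,"wy": 0,"wz": 0},
    {"tx": 0,"ty": 0,"tz": -2.5,"wx": 0,"wy": 0,"wz": 0},
  ],
  gripper=4,
)

```text
time_s: 24.27
ee_pos: [501.1, -13.4, 193.6]
ee_rot: [-180.0, 0.4, 0.0]
force: [0.3, 0.8, -0.2]
gripper_width: 39.7
gripper_force: 0.0
```

>>> move_arm(
  plan=[
    {"tx": 0.2,"ty": -1.7,"tz": 0,"wx": 0,"wy": 0,"wz": 0},
    {"tx": 0.5,"ty": -3.2,"tz": 0,"wx": 0,"wy": 0,"wz": 0},
    {"tx": 0.5,"ty": -3.2,"tz": 0,"wx": 0,"wy": 0,"wz": 0},
    {"tx": 0.5,"ty": -3.2,"tz": 0,"wx": 0,"wy": 0,"wz": 0},
    {"tx": 0.5,"ty": -3.2,"tz": 0,"wx": 0,"wy": 0,"wz": 0},
    {"tx": 0.5,"ty": -3.2,"tz": 0,"wx": 0,"wy": 0,"wz": 0},
    {"tx": 0.5,"ty": -3.2,"tz": 0,"wx": 0,"wy": 0,"wz": 0},
    {"tx": 0.5,"ty": -3.2,"tz": 0,"wx": 0,"wy": 0,"wz": 0},
    {"tx": 0.5,"ty": -3.2,"tz": 0,"wx": 0,"wy": 0,"wz": 0},
    {"tx": 0.5,"ty": -3.2,"tz": 0,"wx": 0,"wy": 0,"wz": 0},
    {"tx": 0.2,"ty": -1.6,"tz": 0,"wx": 0,"wy": 0,"wz": 0},
    {"tx": 0,"ty": 0,"tz": 0,"wx": 0,"wy": 0,"wz": 0},
  ],
)

```text
time_s: 25.27
ee_pos: [552.1, 310.7, 194.9]
ee_rot: [-179.9, -0.0, 0.2]
force: [-0.0, -0.4, 0.3]
gripper_width: 40.1
gripper_force: 0.0
```

```bash
python3 - <<'E'
from h import *
f=cam("top");a=f["color"][:,:,::-1]; s=cam("scene")["color"][:,:,::-1]
print(env.state()["ee_pos"])
A=cv2.resize(a[190:310,125:325],None,fx=3.9,fy=3.9,interpolation=2)[:, :780]
cv2.imwrite("pics/t5.png",A)
changed()
E
```

```text
[551.69828384 307.08362623 195.02587052]
blue 221; tube 221; plug 3; s1 158; s2 0; s3 156; s4 121; nut 0;
```

View pics/t5.png

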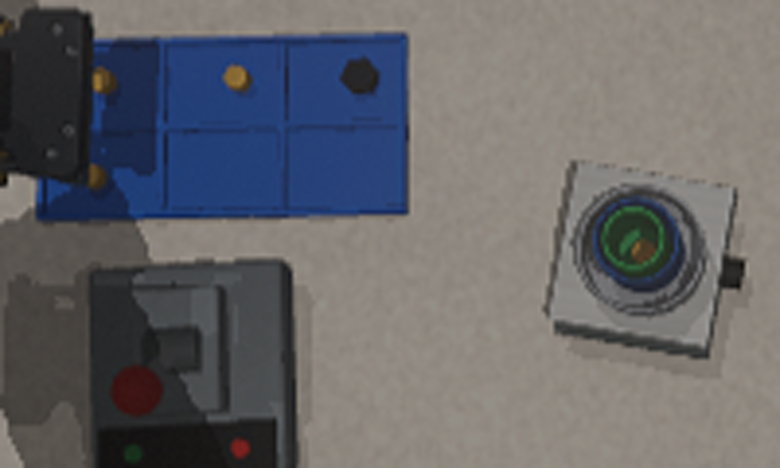

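First slug is in the tube ((640,248) in the crop) and s1, s2, s3 are in place. Picking s3.

>>> move_arm(
  plan=[
    {"tx": 0,"ty": 0,"tz": 2.5,"wx": 0,"wy": 0,"wz": 0},
    {"tx": 0,"ty": 0,"tz": 3,"wx": 0,"wy": 0,"wz": 0},
    {"tx": 0,"ty": 0,"tz": 3,"wx": 0,"wy": 0,"wz": 0},
    {"tx": 0,"ty": 0,"tz": 3,"wx": 0,"wy": 0,"wz": 0},
    {"tx": 0,"ty": 0,"tz": 2.7,"wx": 0,"wy": 0,"wz": 0},
    {"tx": 0,"ty": 0,"tz": 2,"wx": 0,"wy": 0,"wz": 0},
    {"tx": 0,"ty": 0,"tz": 1.2,"wx": 0,"wy": 0,"wz": 0},
    {"tx": 0,"ty": 0,"tz": 0.8,"wx": 0,"wy": 0,"wz": 0},
    {"tx": 0,"ty": 0,"tz": 0.1,"wx": 0,"wy": 0,"wz": 0},
    {"tx": 0,"ty": 0,"tz": 0,"wx": 0,"wy": 0,"wz": 0},
    {"tx": 0,"ty": 0,"tz": 0,"wx": 0,"wy": 0,"wz": 0},
  ],
)

```text
time_s: 26.33
ee_pos: [553.0, 307.7, 13.9]
ee_rot: [-179.9, -0.1, -0.0]
force: [0.9, 1.2, 0.1]
gripper_width: 40.3
gripper_force: 0.0
```

>>> move_arm(
  plan=[
    {"tx": 0,"ty": 0,"tz": 0,"wx": 0,"wy": 0,"wz": 0},
    {"tx": 0,"ty": 0,"tz": 0,"wx": 0,"wy": 0,"wz": 0},
    {"tx": 0,"ty": 0,"tz": 0,"wx": 0,"wy": 0,"wz": 0},
    {"tx": 0,"ty": 0,"tz": 0,"wx": 0,"wy": 0,"wz": 0},
    {"tx": 0,"ty": 0,"tz": 0,"wx": 0,"wy": 0,"wz": 0},
    {"tx": 0,"ty": 0,"tz": 0,"wx": 0,"wy": 0,"wz": 0},
    {"tx": 0,"ty": 0,"tz": 0,"wx": 0,"wy": 0,"wz": 0},
    {"tx": 0,"ty": 0,"tz": 0,"wx": 0,"wy": 0,"wz": 0},
  ],
  gripper=0.8,
  force=15,
)

```text
time_s: 27.0
ee_pos: [552.2, 307.6, 12.8]
ee_rot: [-180.0, -0.0, 0.0]
force: [-1.6, 0.0, 3.2]
gripper_width: 12.4
gripper_force: 15.0
```

>>> move_arm(
  plan=[
    {"tx": 0,"ty": 0,"tz": -1,"wx": 0,"wy": 0,"wz": 0},
    {"tx": 0,"ty": 0,"tz": -3,"wx": 0,"wy": 0,"wz": 0},
    {"tx": 0,"ty": 0,"tz": -3,"wx": 0,"wy": 0,"wz": 0},
    {"tx": 0,"ty": 0,"tz": -3,"wx": 0,"wy": 0,"wz": 0},
    {"tx": 0,"ty": 0,"tz": -3,"wx": 0,"wy": 0,"wz": 0},
    {"tx": 0,"ty": 0,"tz": -3,"wx": 0,"wy": 0,"wz": 0},
    {"tx": 0,"ty": 0,"tz": -2,"wx": 0,"wy": 0,"wz": 0},
    {"tx": -0.2,"ty": 1.7,"tz": 0,"wx": 0,"wy": 0,"wz": 0},
  ],
)

```text
time_s: 27.67
ee_pos: [552.7, 293.8, 198.3]
ee_rot: [-179.6, -0.6, 0.1]
force: [1.4, 1.2, 0.7]
gripper_width: 12.7
gripper_force: 15.0
```

>>> move_arm(
  plan=[
    {"tx": -0.5,"ty": 3.2,"tz": 0,"wx": 0,"wy": 0,"wz": 0},
    {"tx": -0.5,"ty": 3.2,"tz": 0,"wx": 0,"wy": 0,"wz": 0},
    {"tx": -0.5,"ty": 3.2,"tz": 0,"wx": 0,"wy": 0,"wz": 0},
    {"tx": -0.5,"ty": 3.2,"tz": 0,"wx": 0,"wy": 0,"wz": 0},
    {"tx": -0.5,"ty": 3.2,"tz": 0,"wx": 0,"wy": 0,"wz": 0},
    {"tx": -0.5,"ty": 3.2,"tz": 0,"wx": 0,"wy": 0,"wz": 0},
    {"tx": -0.5,"ty": 3.2,"tz": 0,"wx": 0,"wy": 0,"wz": 0},
    {"tx": -0.5,"ty": 3.2,"tz": 0,"wx": 0,"wy": 0,"wz": 0},
    {"tx": -0.5,"ty": 3.2,"tz": 0,"wx": 0,"wy": 0,"wz": 0},
    {"tx": -0.2,"ty": 1.6,"tz": 0,"wx": 0,"wy": 0,"wz": 0},
    {"tx": 0,"ty": 0,"tz": 0,"wx": 0,"wy": 0,"wz": 0},
    {"tx": 0,"ty": 0,"tz": 0,"wx": 0,"wy": 0,"wz": 0},
  ],
)

```text
time_s: 28.67
ee_pos: [502.9, -13.9, 192.8]
ee_rot: [-180.0, -0.0, -0.1]
force: [0.7, 1.1, -0.2]
gripper_width: 12.7
gripper_force: 15.0
```

>>> move_arm(
  plan=[
    {"tx": 0,"ty": 0,"tz": 1,"wx": 0,"wy": 0,"wz": 0},
    {"tx": 0,"ty": 0,"tz": 0.8,"wx": 0,"wy": 0,"wz": 0},
    {"tx": 0,"ty": 0,"tz": 0.4,"wx": 0,"wy": 0,"wz": 0},
    {"tx": 0,"ty": 0,"tz": 0,"wx": 0,"wy": 0,"wz": 0},
    {"tx": 0,"ty": 0,"tz": 0,"wx": 0,"wy": 0,"wz": 0},
    {"tx": 0,"ty": 0,"tz": 0,"wx": 0,"wy": 0,"wz": 0},
  ],
)

```text
time_s: 29.17
ee_pos: [503.3, -13.0, 170.4]
ee_rot: [180.0, -0.0, 0.1]
force: [0.3, 0.6, -0.5]
gripper_width: 13.1
gripper_force: 15.0
```

Release, then go to s2 (609, 225.7): dx +106, dy +239.

>>> move_arm(
  plan=[
    {"tx": 0,"ty": 0,"tz": 0.7,"wx": 0,"wy": 0,"wz": 0},
    {"tx": 0,"ty": 0,"tz": 0.5,"wx": 0,"wy": 0,"wz": 0},
    {"tx": 0,"ty": 0,"tz": 0.2,"wx": 0,"wy": 0,"wz": 0},
    {"tx": 0,"ty": 0,"tz": 0,"wx": 0,"wy": 0,"wz": 0},
    {"tx": 0,"ty": 0,"tz": 0,"wx": 0,"wy": 0,"wz": 0},
  ],
)

```text
time_s: 29.58
ee_pos: [503.0, -13.5, 156.2]
ee_rot: [180.0, 0.0, -0.0]
force: [0.1, -0.2, -0.7]
gripper_width: 12.7
gripper_force: 15.0
```

>>> move_arm(
  plan=[
    {"tx": 0,"ty": 0,"tz": 0,"wx": 0,"wy": 0,"wz": 0},
    {"tx": 0,"ty": 0,"tz": 0,"wx": 0,"wy": 0,"wz": 0},
    {"tx": 0,"ty": 0,"tz": 0,"wx": 0,"wy": 0,"wz": 0},
    {"tx": 0,"ty": 0,"tz": 0,"wx": 0,"wy": 0,"wz": 0},
    {"tx": 0,"ty": 0,"tz": -1.5,"wx": 0,"wy": 0,"wz": 0},
    {"tx": 0,"ty": 0,"tz": -2.5,"wx": 0,"wy": 0,"wz": 0},
  ],
  gripper=4,
)

```text
time_s: 30.08
ee_pos: [501.1, -13.4, 194.6]
ee_rot: [-180.0, 0.4, 0.0]
force: [0.3, 0.0, 1.0]
gripper_width: 39.8
gripper_force: 0.0
```

>>> move_arm(
  plan=[
    {"tx": 0.6,"ty": -1.4,"tz": 0,"wx": 0,"wy": 0,"wz": 0},
    {"tx": 1.2,"ty": -2.7,"tz": 0,"wx": 0,"wy": 0,"wz": 0},
    {"tx": 1.2,"ty": -2.7,"tz": 0,"wx": 0,"wy": 0,"wz": 0},
    {"tx": 1.2,"ty": -2.7,"tz": 0,"wx": 0,"wy": 0,"wz": 0},
    {"tx": 1.2,"ty": -2.7,"tz": 0,"wx": 0,"wy": 0,"wz": 0},
    {"tx": 1.2,"ty": -2.7,"tz": 0,"wx": 0,"wy": 0,"wz": 0},
    {"tx": 1.2,"ty": -2.7,"tz": 0,"wx": 0,"wy": 0,"wz": 0},
    {"tx": 1.2,"ty": -2.7,"tz": 0,"wx": 0,"wy": 0,"wz": 0},
    {"tx": 1.0,"ty": -2.2,"tz": 0,"wx": 0,"wy": 0,"wz": 0},
    {"tx": 0.6,"ty": -1.4,"tz": 0,"wx": 0,"wy": 0,"wz": 0},
    {"tx": 0,"ty": 0,"tz": 0,"wx": 0,"wy": 0,"wz": 0},
    {"tx": 0,"ty": 0,"tz": 0,"wx": 0,"wy": 0,"wz": 0},
  ],
)

```text
time_s: 31.08
ee_pos: [608.9, 225.9, 195.9]
ee_rot: [180.0, 0.0, 0.1]
force: [0.6, -0.8, -0.6]
gripper_width: 40.2
gripper_force: 0.0
```

```bash
python3 - <<'E'
from h import *
f=cam("top");a=f["color"][:,:,::-1]; s=cam("scene")["color"][:,:,::-1]
print(env.state()["ee_pos"])
A=cv2.resize(a[190:310,125:325],None,fx=3.9,fy=3.9,interpolation=2)[:, :780]
cv2.imwrite("pics/t6.png",A)
changed()
E
```

```text
[608.57473275 224.6644442  196.32464933]
blue 221; tube 221; plug 25; s1 68; s2 96; s3 209; s4 209; nut 2;
```

View pics/t6.png

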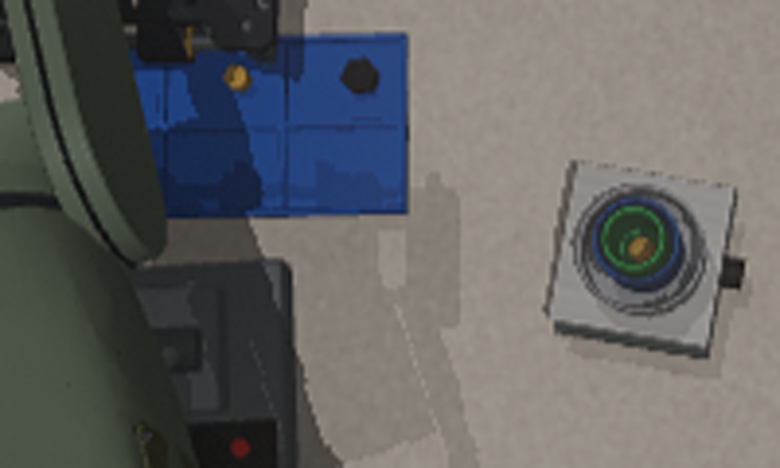

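Slugs now appear brighter/higher in the tube ((641,246)), and s2 is still at (237,77). Picking s2.

>>> move_arm(
  plan=[
    {"tx": 0,"ty": -0.1,"tz": 2.5,"wx": 0,"wy": 0,"wz": 0},
    {"tx": 0,"ty": 0,"tz": 3,"wx": 0,"wy": 0,"wz": 0},
    {"tx": 0,"ty": 0,"tz": 3,"wx": 0,"wy": 0,"wz": 0},
    {"tx": 0,"ty": 0,"tz": 3,"wx": 0,"wy": 0,"wz": 0},
    {"tx": 0,"ty": 0,"tz": 2.7,"wx": 0,"wy": 0,"wz": 0},
    {"tx": 0,"ty": 0,"tz": 2,"wx": 0,"wy": 0,"wz": 0},
    {"tx": 0,"ty": 0,"tz": 1.2,"wx": 0,"wy": 0,"wz": 0},
    {"tx": 0,"ty": 0,"tz": 0.8,"wx": 0,"wy": 0,"wz": 0},
    {"tx": 0,"ty": 0,"tz": 0.2,"wx": 0,"wy": 0,"wz": 0},
    {"tx": 0,"ty": 0,"tz": 0,"wx": 0,"wy": 0,"wz": 0},
    {"tx": 0,"ty": 0,"tz": 0,"wx": 0,"wy": 0,"wz": 0},
  ],
)

```text
time_s: 32.15
ee_pos: [610.0, 226.7, 13.8]
ee_rot: [-180.0, -0.1, -0.0]
force: [0.7, -0.8, -0.1]
gripper_width: 40.3
gripper_force: 0.0
```

>>> move_arm(
  plan=[
    {"tx": 0,"ty": 0,"tz": 0,"wx": 0,"wy": 0,"wz": 0},
    {"tx": 0,"ty": 0,"tz": 0,"wx": 0,"wy": 0,"wz": 0},
    {"tx": 0,"ty": 0,"tz": 0,"wx": 0,"wy": 0,"wz": 0},
    {"tx": 0,"ty": 0,"tz": 0,"wx": 0,"wy": 0,"wz": 0},
    {"tx": 0,"ty": 0,"tz": 0,"wx": 0,"wy": 0,"wz": 0},
    {"tx": 0,"ty": 0,"tz": 0,"wx": 0,"wy": 0,"wz": 0},
    {"tx": 0,"ty": 0,"tz": 0,"wx": 0,"wy": 0,"wz": 0},
    {"tx": 0,"ty": 0,"tz": 0,"wx": 0,"wy": 0,"wz": 0},
  ],
  gripper=0.8,
  force=15,
)

```text
time_s: 32.82
ee_pos: [609.2, 226.6, 12.8]
ee_rot: [-180.0, -0.0, 0.0]
force: [-1.1, -0.2, 3.9]
gripper_width: 13.0
gripper_force: 15.0
```

Move back: dx −106, dy −240.

>>> move_arm(
  plan=[
    {"tx": 0,"ty": 0,"tz": -1,"wx": 0,"wy": 0,"wz": 0},
    {"tx": 0,"ty": 0,"tz": -3,"wx": 0,"wy": 0,"wz": 0},
    {"tx": 0,"ty": 0,"tz": -3,"wx": 0,"wy": 0,"wz": 0},
    {"tx": 0,"ty": 0,"tz": -3,"wx": 0,"wy": 0,"wz": 0},
    {"tx": 0,"ty": 0,"tz": -3,"wx": 0,"wy": 0,"wz": 0},
    {"tx": 0,"ty": 0,"tz": -3,"wx": 0,"wy": 0,"wz": 0},
    {"tx": 0,"ty": 0,"tz": -2,"wx": 0,"wy": 0,"wz": 0},
    {"tx": -0.6,"ty": 1.5,"tz": 0,"wx": 0,"wy": 0,"wz": 0},
  ],
)

```text
time_s: 33.48
ee_pos: [606.3, 214.3, 198.4]
ee_rot: [-179.7, -0.6, 0.1]
force: [0.5, -0.3, 0.6]
gripper_width: 13.0
gripper_force: 15.0
```

>>> move_arm(
  plan=[
    {"tx": -1.2,"ty": 2.7,"tz": 0,"wx": 0,"wy": 0,"wz": 0},
    {"tx": -1.2,"ty": 2.7,"tz": 0,"wx": 0,"wy": 0,"wz": 0},
    {"tx": -1.2,"ty": 2.7,"tz": 0,"wx": 0,"wy": 0,"wz": 0},
    {"tx": -1.2,"ty": 2.7,"tz": 0,"wx": 0,"wy": 0,"wz": 0},
    {"tx": -1.2,"ty": 2.7,"tz": 0,"wx": 0,"wy": 0,"wz": 0},
    {"tx": -1.2,"ty": 2.7,"tz": 0,"wx": 0,"wy": 0,"wz": 0},
    {"tx": -1.2,"ty": 2.7,"tz": 0,"wx": 0,"wy": 0,"wz": 0},
    {"tx": -1.0,"ty": 2.2,"tz": 0,"wx": 0,"wy": 0,"wz": 0},
    {"tx": -0.6,"ty": 1.4,"tz": 0,"wx": 0,"wy": 0,"wz": 0},
    {"tx": 0,"ty": 0,"tz": 0,"wx": 0,"wy": 0,"wz": 0},
    {"tx": 0,"ty": 0,"tz": 0,"wx": 0,"wy": 0,"wz": 0},
    {"tx": 0,"ty": 0,"tz": 0,"wx": 0,"wy": 0,"wz": 0},
  ],
)

```text
time_s: 34.48
ee_pos: [503.4, -13.0, 192.8]
ee_rot: [-180.0, -0.0, 0.0]
force: [0.6, -0.6, -0.2]
gripper_width: 13.0
gripper_force: 15.0
```

>>> move_arm(
  plan=[
    {"tx": 0,"ty": 0,"tz": 1,"wx": 0,"wy": 0,"wz": 0},
    {"tx": 0,"ty": 0,"tz": 0.8,"wx": 0,"wy": 0,"wz": 0},
    {"tx": 0,"ty": 0,"tz": 0.4,"wx": 0,"wy": 0,"wz": 0},
    {"tx": 0,"ty": 0,"tz": 0,"wx": 0,"wy": 0,"wz": 0},
    {"tx": 0,"ty": 0,"tz": 0,"wx": 0,"wy": 0,"wz": 0},
    {"tx": 0,"ty": 0,"tz": 0,"wx": 0,"wy": 0,"wz": 0},
  ],
)

```text
time_s: 34.98
ee_pos: [503.2, -13.3, 170.4]
ee_rot: [180.0, -0.0, 0.0]
force: [-0.2, -0.1, -0.3]
gripper_width: 13.4
gripper_force: 15.0
```

Release, then s1 (606.6, 304.6): dx +103.5, dy +318.

>>> move_arm(
  plan=[
    {"tx": 0,"ty": 0,"tz": 0.7,"wx": 0,"wy": 0,"wz": 0},
    {"tx": 0,"ty": 0,"tz": 0.5,"wx": 0,"wy": 0,"wz": 0},
    {"tx": 0,"ty": 0,"tz": 0.2,"wx": 0,"wy": 0,"wz": 0},
    {"tx": 0,"ty": 0,"tz": 0,"wx": 0,"wy": 0,"wz": 0},
    {"tx": 0,"ty": 0,"tz": 0,"wx": 0,"wy": 0,"wz": 0},
  ],
)

```text
time_s: 35.4
ee_pos: [503.0, -13.5, 156.2]
ee_rot: [180.0, 0.0, 0.0]
force: [-0.8, 0.4, 0.2]
gripper_width: 12.6
gripper_force: 15.0
```

>>> move_arm(
  plan=[
    {"tx": 0,"ty": 0,"tz": 0,"wx": 0,"wy": 0,"wz": 0},
    {"tx": 0,"ty": 0,"tz": 0,"wx": 0,"wy": 0,"wz": 0},
    {"tx": 0,"ty": 0,"tz": 0,"wx": 0,"wy": 0,"wz": 0},
    {"tx": 0,"ty": 0,"tz": 0,"wx": 0,"wy": 0,"wz": 0},
    {"tx": 0,"ty": 0,"tz": -1.5,"wx": 0,"wy": 0,"wz": 0},
    {"tx": 0,"ty": 0,"tz": -2.5,"wx": 0,"wy": 0,"wz": 0},
  ],
  gripper=4,
)

```text
time_s: 35.9
ee_pos: [501.1, -13.4, 194.6]
ee_rot: [-180.0, 0.4, 0.0]
force: [0.1, -0.3, 0.1]
gripper_width: 40.1
gripper_force: 0.0
```

>>> move_arm(
  plan=[
    {"tx": 0.6,"ty": -1.6,"tz": 0,"wx": 0,"wy": 0,"wz": 0},
    {"tx": 1.0,"ty": -3.2,"tz": 0,"wx": 0,"wy": 0,"wz": 0},
    {"tx": 1.0,"ty": -3.2,"tz": 0,"wx": 0,"wy": 0,"wz": 0},
    {"tx": 1.0,"ty": -3.2,"tz": 0,"wx": 0,"wy": 0,"wz": 0},
    {"tx": 1.0,"ty": -3.2,"tz": 0,"wx": 0,"wy": 0,"wz": 0},
    {"tx": 1.0,"ty": -3.2,"tz": 0,"wx": 0,"wy": 0,"wz": 0},
    {"tx": 1.0,"ty": -3.2,"tz": 0,"wx": 0,"wy": 0,"wz": 0},
    {"tx": 1.0,"ty": -3.2,"tz": 0,"wx": 0,"wy": 0,"wz": 0},
    {"tx": 1.0,"ty": -3.2,"tz": 0,"wx": 0,"wy": 0,"wz": 0},
    {"tx": 1.0,"ty": -3.0,"tz": 0,"wx": 0,"wy": 0,"wz": 0},
    {"tx": 0.8,"ty": -1.6,"tz": 0,"wx": 0,"wy": 0,"wz": 0},
    {"tx": 0,"ty": 0,"tz": 0,"wx": 0,"wy": 0,"wz": 0},
  ],
)

```text
time_s: 36.9
ee_pos: [607.9, 308.3, 195.5]
ee_rot: [-179.9, -0.0, 0.2]
force: [-0.6, -0.2, -0.9]
gripper_width: 39.8
gripper_force: 0.0
```

```bash
python3 - <<'E'
from h import *
f=cam("top");a=f["color"][:,:,::-1]; s=cam("scene")["color"][:,:,::-1]
print(env.state()["ee_pos"])
A=cv2.resize(a[190:310,125:325],None,fx=2.5,fy=2.5,interpolation=2)
B=cv2.resize(s[340:440,330:450],None,fx=2.5,fy=2.5,interpolation=2)
cv2.imwrite("pics/t7.png",np.hstack([A,np.vstack([B,B[:50]*0])]))
changed()
E
```

```text
[606.75814172 304.66788264 195.79905886]
blue 221; tube 221; plug 152; s1 152; s2 199; s3 215; s4 157; nut 40;
```

View pics/t7.png

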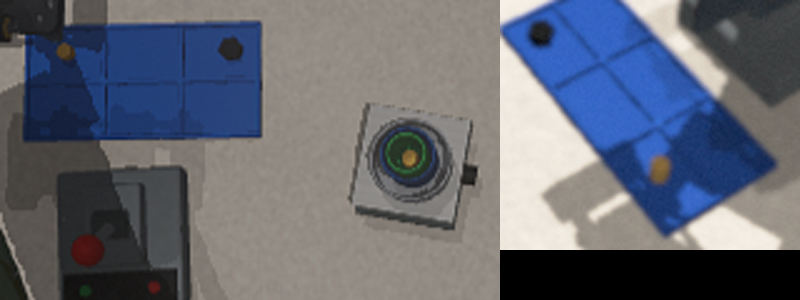

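The tray holds only s1 (scene (394,407), unmoved) and the nut. Picking s1.

>>> move_arm(
  plan=[
    {"tx": 0,"ty": 0,"tz": 2.5,"wx": 0,"wy": 0,"wz": 0},
    {"tx": 0,"ty": 0,"tz": 3,"wx": 0,"wy": 0,"wz": 0},
    {"tx": 0,"ty": 0,"tz": 3,"wx": 0,"wy": 0,"wz": 0},
    {"tx": 0,"ty": 0,"tz": 3,"wx": 0,"wy": 0,"wz": 0},
    {"tx": 0,"ty": 0,"tz": 2.7,"wx": 0,"wy": 0,"wz": 0},
    {"tx": 0,"ty": 0,"tz": 2,"wx": 0,"wy": 0,"wz": 0},
    {"tx": 0,"ty": 0,"tz": 1.2,"wx": 0,"wy": 0,"wz": 0},
    {"tx": 0,"ty": 0,"tz": 0.8,"wx": 0,"wy": 0,"wz": 0},
    {"tx": 0,"ty": 0,"tz": 0.2,"wx": 0,"wy": 0,"wz": 0},
    {"tx": 0,"ty": 0,"tz": 0,"wx": 0,"wy": 0,"wz": 0},
    {"tx": 0,"ty": 0,"tz": 0,"wx": 0,"wy": 0,"wz": 0},
  ],
)

```text
time_s: 37.97
ee_pos: [607.9, 304.7, 13.9]
ee_rot: [-179.9, -0.1, -0.0]
force: [0.2, 0.3, 0.4]
gripper_width: 39.8
gripper_force: 0.0
```

>>> move_arm(
  plan=[
    {"tx": 0,"ty": 0,"tz": 0,"wx": 0,"wy": 0,"wz": 0},
    {"tx": 0,"ty": 0,"tz": 0,"wx": 0,"wy": 0,"wz": 0},
    {"tx": 0,"ty": 0,"tz": 0,"wx": 0,"wy": 0,"wz": 0},
    {"tx": 0,"ty": 0,"tz": 0,"wx": 0,"wy": 0,"wz": 0},
    {"tx": 0,"ty": 0,"tz": 0,"wx": 0,"wy": 0,"wz": 0},
    {"tx": 0,"ty": 0,"tz": 0,"wx": 0,"wy": 0,"wz": 0},
    {"tx": 0,"ty": 0,"tz": 0,"wx": 0,"wy": 0,"wz": 0},
    {"tx": 0,"ty": 0,"tz": 0,"wx": 0,"wy": 0,"wz": 0},
  ],
  gripper=0.8,
  force=15,
)

```text
time_s: 38.63
ee_pos: [607.2, 304.7, 12.8]
ee_rot: [-180.0, -0.0, 0.0]
force: [-0.6, -0.5, 3.8]
gripper_width: 12.8
gripper_force: 15.0
```

>>> move_arm(
  plan=[
    {"tx": 0,"ty": 0,"tz": -1,"wx": 0,"wy": 0,"wz": 0},
    {"tx": 0,"ty": 0,"tz": -3,"wx": 0,"wy": 0,"wz": 0},
    {"tx": 0,"ty": 0,"tz": -3,"wx": 0,"wy": 0,"wz": 0},
    {"tx": 0,"ty": 0,"tz": -3,"wx": 0,"wy": 0,"wz": 0},
    {"tx": 0,"ty": 0,"tz": -3,"wx": 0,"wy": 0,"wz": 0},
    {"tx": 0,"ty": 0,"tz": -3,"wx": 0,"wy": 0,"wz": 0},
    {"tx": 0,"ty": 0,"tz": -2,"wx": 0,"wy": 0,"wz": 0},
    {"tx": -0.6,"ty": 1.6,"tz": 0,"wx": 0,"wy": 0,"wz": 0},
  ],
)

```text
time_s: 39.3
ee_pos: [604.1, 291.7, 198.5]
ee_rot: [-179.6, -0.6, 0.1]
force: [0.5, -0.6, -0.5]
gripper_width: 13.4
gripper_force: 15.0
```

>>> move_arm(
  plan=[
    {"tx": -1.0,"ty": 3.2,"tz": 0,"wx": 0,"wy": 0,"wz": 0},
    {"tx": -1.0,"ty": 3.2,"tz": 0,"wx": 0,"wy": 0,"wz": 0},
    {"tx": -1.0,"ty": 3.2,"tz": 0,"wx": 0,"wy": 0,"wz": 0},
    {"tx": -1.0,"ty": 3.2,"tz": 0,"wx": 0,"wy": 0,"wz": 0},
    {"tx": -1.0,"ty": 3.2,"tz": 0,"wx": 0,"wy": 0,"wz": 0},
    {"tx": -1.0,"ty": 3.2,"tz": 0,"wx": 0,"wy": 0,"wz": 0},
    {"tx": -1.0,"ty": 3.2,"tz": 0,"wx": 0,"wy": 0,"wz": 0},
    {"tx": -1.0,"ty": 3.2,"tz": 0,"wx": 0,"wy": 0,"wz": 0},
    {"tx": -1.0,"ty": 3.0,"tz": 0,"wx": 0,"wy": 0,"wz": 0},
    {"tx": -0.8,"ty": 1.6,"tz": 0,"wx": 0,"wy": 0,"wz": 0},
    {"tx": 0,"ty": 0,"tz": 0,"wx": 0,"wy": 0,"wz": 0},
    {"tx": 0,"ty": 0,"tz": 0,"wx": 0,"wy": 0,"wz": 0},
  ],
)

```text
time_s: 40.3
ee_pos: [502.9, -13.9, 193.0]
ee_rot: [-180.0, -0.0, -0.1]
force: [-0.5, 0.4, -1.0]
gripper_width: 13.1
gripper_force: 15.0
```

>>> move_arm(
  plan=[
    {"tx": 0,"ty": 0,"tz": 1,"wx": 0,"wy": 0,"wz": 0},
    {"tx": 0,"ty": 0,"tz": 0.8,"wx": 0,"wy": 0,"wz": 0},
    {"tx": 0,"ty": 0,"tz": 0.4,"wx": 0,"wy": 0,"wz": 0},
    {"tx": 0,"ty": 0,"tz": 0,"wx": 0,"wy": 0,"wz": 0},
    {"tx": 0,"ty": 0,"tz": 0,"wx": 0,"wy": 0,"wz": 0},
    {"tx": 0,"ty": 0,"tz": 0,"wx": 0,"wy": 0,"wz": 0},
  ],
)

```text
time_s: 40.8
ee_pos: [503.3, -13.1, 170.3]
ee_rot: [180.0, 0.0, 0.0]
force: [1.3, -0.9, 0.2]
gripper_width: 12.7
gripper_force: 15.0
```

>>> move_arm(
  plan=[
    {"tx": 0,"ty": 0,"tz": 0.7,"wx": 0,"wy": 0,"wz": 0},
    {"tx": 0,"ty": 0,"tz": 0.5,"wx": 0,"wy": 0,"wz": 0},
    {"tx": 0,"ty": 0,"tz": 0.2,"wx": 0,"wy": 0,"wz": 0},
    {"tx": 0,"ty": 0,"tz": 0,"wx": 0,"wy": 0,"wz": 0},
    {"tx": 0,"ty": 0,"tz": 0,"wx": 0,"wy": 0,"wz": 0},
  ],
)

```text
time_s: 41.22
ee_pos: [502.9, -13.5, 156.2]
ee_rot: [180.0, 0.0, -0.0]
force: [0.7, 0.4, -0.1]
gripper_width: 13.0
gripper_force: 15.0
```

>>> move_arm(
  plan=[
    {"tx": 0,"ty": 0,"tz": 0,"wx": 0,"wy": 0,"wz": 0},
    {"tx": 0,"ty": 0,"tz": 0,"wx": 0,"wy": 0,"wz": 0},
    {"tx": 0,"ty": 0,"tz": 0,"wx": 0,"wy": 0,"wz": 0},
    {"tx": 0,"ty": 0,"tz": 0,"wx": 0,"wy": 0,"wz": 0},
    {"tx": 0,"ty": 0,"tz": -1.5,"wx": 0,"wy": 0,"wz": 0},
    {"tx": 0,"ty": 0,"tz": -2.5,"wx": 0,"wy": 0,"wz": 0},
  ],
  gripper=4,
)

```text
time_s: 41.72
ee_pos: [501.1, -13.4, 194.6]
ee_rot: [-180.0, 0.4, 0.0]
force: [-0.4, -0.0, -0.3]
gripper_width: 40.4
gripper_force: 0.0
```

>>> move_arm(
  plan=[
    {"tx": -1.3,"ty": -2.4,"tz": 0,"wx": 0,"wy": 0,"wz": 0},
    {"tx": -1.3,"ty": -2.4,"tz": 0,"wx": 0,"wy": 0,"wz": 0},
    {"tx": -1.3,"ty": -2.4,"tz": 0,"wx": 0,"wy": 0,"wz": 0},
    {"tx": -1.3,"ty": -2.4,"tz": 0,"wx": 0,"wy": 0,"wz": 0},
    {"tx": -1.3,"ty": -2.4,"tz": 0,"wx": 0,"wy": 0,"wz": 0},
    {"tx": -1.3,"ty": -2.4,"tz": 0,"wx": 0,"wy": 0,"wz": 0},
    {"tx": -1.3,"ty": -2.4,"tz": 0,"wx": 0,"wy": 0,"wz": 0},
    {"tx": -1.3,"ty": -2.4,"tz": 0,"wx": 0,"wy": 0,"wz": 0},
    {"tx": -1.3,"ty": -2.4,"tz": 0,"wx": 0,"wy": 0,"wz": 0},
    {"tx": -1.3,"ty": -2.2,"tz": 0,"wx": 0,"wy": 0,"wz": 0},
    {"tx": -1.3,"ty": -2.0,"tz": 0,"wx": 0,"wy": 0,"wz": 0},
    {"tx": 0,"ty": 0,"tz": 0,"wx": 0,"wy": 0,"wz": 0},
  ],
  gripper=0,
)

```text
time_s: 42.72
ee_pos: [358.3, 247.1, 196.6]
ee_rot: [-179.9, 0.0, 0.2]
force: [1.4, 0.1, -0.1]
gripper_width: 0.4
gripper_force: 0.0
```

```bash
python3 - <<'E'
from h import *
f=cam("top");a=f["color"][:,:,::-1]; s=cam("scene")["color"][:,:,::-1]
print(env.state()["ee_pos"],env.state()["gripper_width"])
A=cv2.resize(a[190:320,125:325],None,fx=2.5,fy=2.5,interpolation=2)
B=cv2.resize(s[190:320,270:390],None,fx=2.5,fy=2.5,interpolation=2)
C=cv2.resize(s[170:430,230:500],None,fx=2,fy=1,interpolation=2)
cv2.imwrite("pics/t8.png",np.hstack([A,B]))
changed()
E
```

```text
[359.81783935 244.80939574 196.51771344] 0.22203651877805183
blue 221; tube 218; plug 0; s1 120; s2 104; s3 114; s4 102; nut 0;
```

View pics/t8.png

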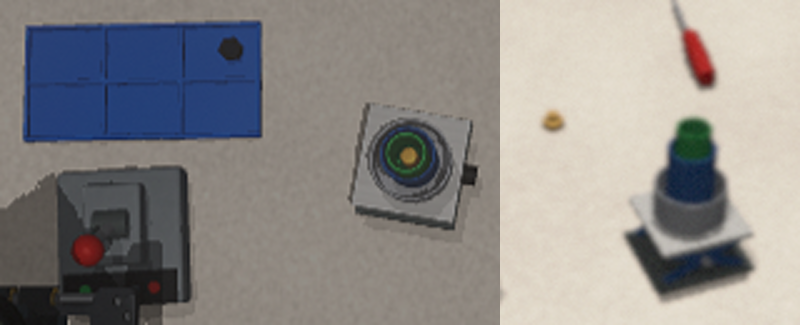

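Tray is empty of slugs and the cell stands upright with slugs in the tube ((409,156)). Now the lever: ball at (88,250) in the crop, with the closed gripper in front of it.

>>> move_arm(
  plan=[
    {"tx": 0,"ty": 0,"tz": 2,"wx": 0,"wy": 0,"wz": 0},
    {"tx": 0,"ty": 0,"tz": 2.5,"wx": 0,"wy": 0,"wz": 0},
    {"tx": 0,"ty": 0,"tz": 2.3,"wx": 0,"wy": 0,"wz": 0},
    {"tx": 0,"ty": 0,"tz": 1,"wx": 0,"wy": 0,"wz": 0},
    {"tx": 0.5,"ty": 0,"tz": 0,"wx": 0,"wy": 0,"wz": 0},
    {"tx": 1,"ty": 0,"tz": 0,"wx": 0,"wy": 0,"wz": 0},
    {"tx": 1,"ty": 0,"tz": 0,"wx": 0,"wy": 0,"wz": 0},
    {"tx": 1,"ty": 0,"tz": 0,"wx": 0,"wy": 0,"wz": 0},
    {"tx": 1,"ty": 0,"tz": 0,"wx": 0,"wy": 0,"wz": 0},
  ],
)

```text
time_s: 43.62
ee_pos: [406.9, 244.6, 119.4]
ee_rot: [-179.9, -0.1, -0.0]
force: [-1.6, 0.0, 0.6]
gripper_width: 0.2
gripper_force: 0.7
```

>>> move_arm(
  plan=[
    {"tx": 1,"ty": 0,"tz": 0,"wx": 0,"wy": 0,"wz": 0},
    {"tx": 1,"ty": 0,"tz": 0,"wx": 0,"wy": 0,"wz": 0},
    {"tx": 1,"ty": 0,"tz": 0,"wx": 0,"wy": 0,"wz": 0},
    {"tx": 0.8,"ty": 0,"tz": 0,"wx": 0,"wy": 0,"wz": 0},
    {"tx": 0,"ty": 0,"tz": 0,"wx": 0,"wy": 0,"wz": 0},
    {"tx": 0,"ty": 0,"tz": 0,"wx": 0,"wy": 0,"wz": 0},
  ],
)

```text
time_s: 44.12
ee_pos: [443.4, 244.4, 118.2]
ee_rot: [180.0, 0.0, -0.0]
force: [-0.2, -0.3, -0.1]
gripper_width: 0.5
gripper_force: 0.0
```

>>> move_arm(
  plan=[
    {"tx": 0.6,"ty": 0,"tz": 0,"wx": 0,"wy": 0,"wz": 0},
    {"tx": 0.5,"ty": 0,"tz": 0,"wx": 0,"wy": 0,"wz": 0},
    {"tx": 0.3,"ty": 0,"tz": 0,"wx": 0,"wy": 0,"wz": 0},
    {"tx": 0,"ty": 0,"tz": 0,"wx": 0,"wy": 0,"wz": 0},
  ],
)

```text
time_s: 44.45
ee_pos: [457.2, 244.5, 118.3]
ee_rot: [180.0, 0.0, -0.0]
force: [0.5, 0.0, -0.6]
gripper_width: 0.8
gripper_force: 0.3
```

```bash
python3 - <<'E'
from h import *
f=cam("top");s=cam("scene")["color"][:,:,::-1];a=f["color"][:,:,::-1]
print(env.state()["ee_pos"],env.state()["force"])
A=cv2.resize(a[190:320,125:225],None,fx=4,fy=4,interpolation=2)
B=cv2.resize(s[270:400,380:480],None,fx=4,fy=4,interpolation=2)
cv2.imwrite("pics/t9.png",np.hstack([A,B]))
E
```

```text
[457.15140834 244.52381463 118.41425187] [-0.06751196 -0.18302816  0.31571841]
```

View pics/t9.png

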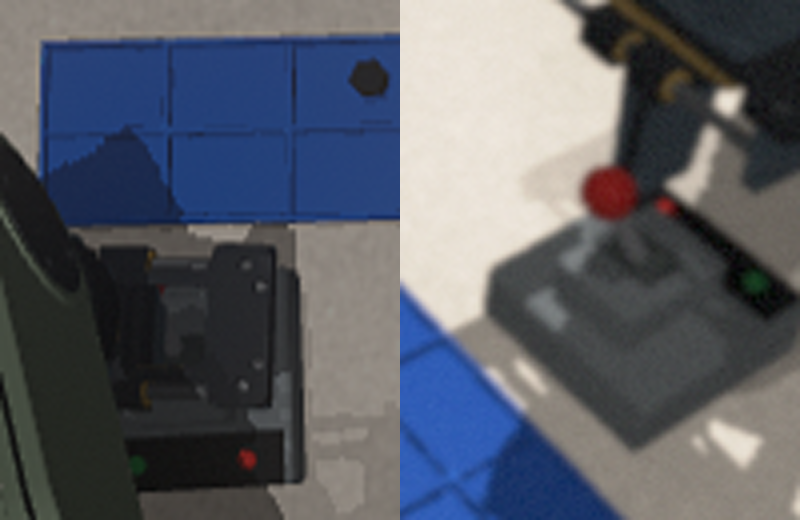

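The ball (right crop (611,193)) has been pushed over past vertical, so I'll continue until the stop.

>>> move_arm(
  plan=[
    {"tx": 0.2,"ty": 0,"tz": 0,"wx": 0,"wy": 0,"wz": 0},
    {"tx": 0.2,"ty": 0,"tz": 0,"wx": 0,"wy": 0,"wz": 0},
    {"tx": 0,"ty": 0,"tz": 0,"wx": 0,"wy": 0,"wz": 0},
  ],
)

```text
time_s: 44.8
ee_pos: [457.8, 244.5, 118.3]
ee_rot: [180.0, 0.4, -0.0]
force: [-9.1, 1.6, 4.7]
gripper_width: 0.1
gripper_force: 4.4
```

```bash
python3 - <<'E'
from h import *
import pickle
s=pickle.load(open("scene.pkl","rb"))
for t in (-.3,0,.2,.35,.4,.45,.5): print(t,proj(s,[450+80*np.sin(t),245,57+80*np.cos(t)]))
E
```

```text
-0.3 (np.float64(455.07155861234276), np.float64(303.47905634388286))
0 (np.float64(446.23033966765576), np.float64(306.45852560691304))
0.2 (np.float64(439.78757460101804), np.float64(310.0621367006319))
0.35 (np.float64(434.8746535974768), np.float64(313.5210303457468))
0.4 (np.float64(433.2475027190661), np.float64(314.80199585110176))
0.45 (np.float64(431.633785982364), np.float64(316.1410070331124))
0.5 (np.float64(430.03839172051147), np.float64(317.53415133649935))
```

>>> move_arm(
  plan=[
    {"tx": 0.2,"ty": 0,"tz": 0,"wx": 0,"wy": 0,"wz": 0},
    {"tx": 0,"ty": 0,"tz": 0,"wx": 0,"wy": 0,"wz": 0},
    {"tx": 0,"ty": 0,"tz": 0,"wx": 0,"wy": 0,"wz": 0},
  ],
)

```text
time_s: 45.05
ee_pos: [458.0, 244.4, 118.2]
ee_rot: [180.0, 0.6, -0.0]
force: [-13.9, 2.2, 6.6]
gripper_width: 0.4
gripper_force: 6.5
```

Hard stop reached. Back off, rise and retreat.

>>> move_arm(
  plan=[
    {"tx": -0.8,"ty": 0,"tz": 0,"wx": 0,"wy": 0,"wz": 0},
    {"tx": -1.5,"ty": 0,"tz": 0,"wx": 0,"wy": 0,"wz": 0},
    {"tx": -2.5,"ty": 0,"tz": 0,"wx": 0,"wy": 0,"wz": 0},
    {"tx": -3,"ty": 0,"tz": 0,"wx": 0,"wy": 0,"wz": 0},
    {"tx": -2,"ty": 0,"tz": 0,"wx": 0,"wy": 0,"wz": 0},
    {"tx": 0,"ty": 0,"tz": -3,"wx": 0,"wy": 0,"wz": 0},
    {"tx": 0,"ty": 0,"tz": -3,"wx": 0,"wy": 0,"wz": 0},
    {"tx": 0,"ty": 0,"tz": 0,"wx": 0,"wy": 0,"wz": 0},
    {"tx": 0,"ty": 0,"tz": 0,"wx": 0,"wy": 0,"wz": 0},
    {"tx": 0,"ty": 0,"tz": 0,"wx": 0,"wy": 0,"wz": 0},
    {"tx": 0,"ty": 0,"tz": 0,"wx": 0,"wy": 0,"wz": 0},
  ],
)

```text
time_s: 45.97
ee_pos: [364.6, 244.1, 177.5]
ee_rot: [179.9, 0.1, 0.0]
force: [0.0, -0.4, 0.4]
gripper_width: 0.3
gripper_force: 0.0
```

```bash
python3 - <<'E'
from h import *
f=cam("top");s=cam("scene")["color"][:,:,::-1];a=f["color"][:,:,::-1]
print(env.state()["ee_pos"],env.state()["force"])
A=cv2.resize(a[120:320,125:325],None,fx=2,fy=2,interpolation=2)
B=cv2.resize(s[180:380,280:480],None,fx=2,fy=2,interpolation=2)
cv2.imwrite("pics/t10.png",np.hstack([A,B])); changed()
E
```

```text
[364.59579898 244.09739251 177.36927488] [-0.01365424 -0.01626556 -0.25149782]
blue 221; tube 218; plug 0; s1 122; s2 107; s3 112; s4 101; nut 0;
```

View pics/t10.png

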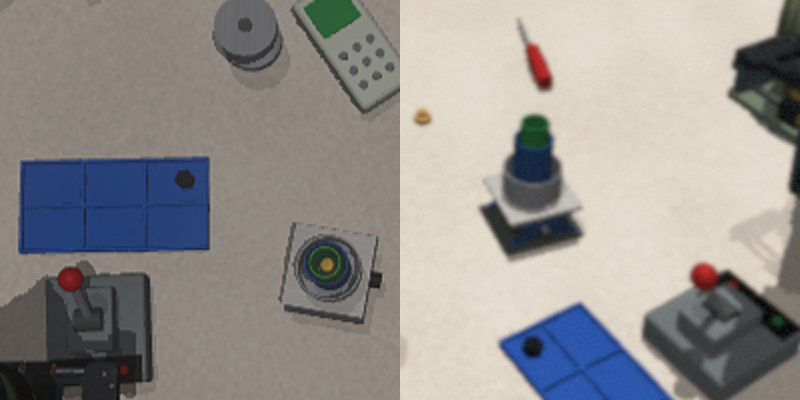

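The lever is fully over (ball (70,280)), the cell stands as built, the bystanders are unmoved and the robot is clear.

```bash
python3 -c "
from workcell import env
print(env.job_done())"
```

```text
the job is handed in; nothing more can be done
None
```

I built the cell on the lab jack (jacket, blue cup, green tube; there was no copper cup), put all four slugs in the tube, threw the lever to its stop and handed the job in; no verdict came back.

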